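Close the tube clamp and drop its swing bolt home

TASK

Clamp the tube that lies in the tube clamp on the inspection bench: swing the hinged upper half over the tube, then swing the red-knobbed bolt up into the slot of its fork until the cross bar drops behind the lips, and finish by leaning on the bolt with about 20 N for half a second so that it is firmly home. Work gently: never push the hinged half or the bolt with more than 30 N, do not shift the tube along the clamp, and leave the plug, the jar and the ring gauge alone.

Things in the scene. Friction and masses are not known exactly. Their poses are not given: they have to be found in the camera images.
- coupler: Fixed beige cast lower half of the tube clamp, base plate 160 x 100 mm. Origin on the bench under the tube's axis. Its x axis runs across the tube from the swing-bolt side (-x, towards the robot) to the hinge side (+x), y along the tube, z up. The tube's axis is 75 mm up; the cap's hinge axis (along y) is at x 38, z 82 mm; the bolt's pivot axis (along y) at x -46, z 35 mm.
- cap (a joint): Angle (rad) of the zinc-grey hinged upper half, an arch 46 mm wide with a two-pronged fork at its free end. 0 = fully down (hard stop), 1.57 = upright, 2.0 = leaning away to +x (stop). Starts at 1.6 to 1.9. Stiff hinge (about 2 N at the fork): stays where left. At about 0.085 its sprung liner rests on the tube; forcing it lower takes 10 to 16 N at the fork. Bolted it sits near 0.045.
- cap_hinge (a point): Middle of the cap's hinge axis. Closed, the cap reaches from here towards the clamp's -x, over the tube, to the fork; its arch rises to 30 mm above the hinge. Open it stands above the hinge.
- swing_bolt (a joint): Angle (rad) of the swing bolt: 0 = upright in the slot, home (hard stop); grows as it leans out to -x; starts at 0.65 to 0.85, stop at 0.95; stiff pivot, stays where left. With the cap resting on the tube its cross bar meets the fork's ramps at about 0.4; pushed on (10 to 15 N at the knob, most near 0.25) it forces the cap down, passes over the lips and drops behind them to 0, where it stays.
- bolt_pivot (a point): Middle of the swing bolt's pivot axis. The bolt (9 mm rod) carries a brass cross bar, 16 mm diameter, 46 mm long along the clamp's y, centred 60 mm from here, and the red knob at 84 mm.
- knob (a point): Centre of the polished red ball knob (22 mm diameter) on the end of the swing bolt, 84 mm from its pivot. Push it from its -x side towards +x to swing the bolt in.
- fork (a point): Outer side of the cap's free end, midway between its prongs, level with the tops of the lips (8 mm ridges along y, 91 mm from the hinge). Prongs 14 mm wide with a 14 mm slot between; outside the lips ramps reach 16 mm further. Closed, this outer face looks up; upright, it looks to the clamp's +x, and can be pushed there.
- tube: Loose aluminium tube, 40 mm diameter, 220 mm long, 0.35 kg, lying along the clamp's y in the V. Origin at its middle, on its axis.
- plug: Loose plated plug fitting standing on its 32 mm flange, 30 mm high; bystander. Origin under its centre.
- jar: Loose small jar with blue cap, 44 mm diameter, 55 mm high; bystander. Origin under its centre.
- ring_gauge: Loose dark steel ring, 48 mm outside, 28 mm bore, 18 mm high; bystander. Origin under its centre.
Not all that is in view belongs to the job. Leave any green or purple look-alike of the coupler alone. Of the things shaped like the tube, the aluminium one is meant.

How it is judged (in metres and radians):
On the way, in this order (a step that is already met when the one before it is completed fails the run):
1. the cap has been swung over the tube and rests on it (cap joint below 0.13) (value of joint cap below 0.13 rad), for 0.2 s.
2. the swing bolt is home (below 0.04) and the fingers lean on it with 15 to 25 N for 0.3 s (value of joint swing_bolt below 0.04 rad and contact force between swing_bolt and the fingers between 15 and 25 N), for 0.3 s.
At the end, for the whole second after the job is handed in: The swing bolt stands in the slot within 0.04 rad of home, the cap is held down by it below 0.07 rad, and the tube lies still in the V (axis 70 to 80 mm above the bench) (value of joint swing_bolt below 0.04 rad and value of joint cap below 0.07 rad and z of tube in the frame of coupler between 0.07 and 0.08 m and linear speed of tube below 0.02 m/s); the robot touches nothing.
It fails at once if the robot pushes the swing bolt with more than 30 N (contact force between swing_bolt and the fingers above 30 N or contact force between swing_bolt and the arm above 30 N).
It fails at once if the robot pushes the cap with more than 30 N (contact force between cap and the fingers above 30 N or contact force between cap and the arm above 30 N).
It fails at once if the tube is shifted by more than 15 mm (distance of tube from where it was at the start of the episode above 0.015 m).
It fails at once if a bystander is shifted by more than 15 mm or tipped (distance of any of plug, jar, ring_gauge from where it was at the start of the episode above 0.015 m or angle between any of plug, jar, ring_gauge's own z axis and vertical above 0.3 rad).
It also fails if it takes over 70 s, if anything falls off the work surface, if the arm or the gripper's body presses on something with over 40 N, if the wrist force passes 120 N, or if a joint passes its speed limit or range.

ROBOT

A 6-joint arm with a two-finger parallel gripper is mounted at the origin on the work surface. World frame = base frame: x ahead of the robot, y to its left, z up, the work surface at z = 0. Lengths are in mm, angles in degrees, forces in N, time in s.
With the tool pointing down it reaches from about 350 to 850 mm from the base axis. Payload 8.1 kg.
Tool frame: the origin (TCP) lies on the mounting face of the last link; the fingertips stand 173 mm ahead of it and the grasp point (between the pads) lies 155 mm ahead of it; z points along the fingers, y is the direction in which the jaws open and shut (so a half turn about z gives the same grasp; the last joint's range is limited). The gripper opens to 85 mm and grips with 20 to 120 N. Pads are 22 mm wide; open, the fingers measure 114 mm over their backs; the gripper's body (76 mm by 85 mm) begins 54 mm behind the grasp point. The pads swing forward as they close: fully open they stand 13 mm farther back than shut.
Start: joints at [-71.986, 7.471, 85.268, -0, 87.261, -4.893], TCP at [233.561, -552.681, 404.692] pointing down, gripper open.
Joint ranges: [-169.43, 169.43], [-51.17, 129.36], [1.28, 143.12], [-76.62, 256.62], [0, 156.53], [-152.29, 152.29]. Speed limits (degrees/s): [136.94, 136.94, 159.86, 180, 180, 180].

INTERFACE

Orientations are given as [roll, pitch, yaw] about the fixed x, y, z axes, in that order (R = Rz(yaw) Ry(pitch) Rx(roll)).
In Python, from bench import * gives the robot as it stands.
- The arm moves only by the shell command python3 -m jog 'ROWS' [FORCE]. ROWS is JSON, a list of rows, each an object of numbers: "tx", "ty", "tz": the shift along the tool's x, y, z as a fraction of full scale; "ax", "ay", "az": the turn, a rotation vector about the tool's x, y, z as a fraction of full scale; "hand": the opening, from 0 (shut) to 1 (fully open). A call has 1 to 5 rows; each row is the pose to reach, as a shift and turn from the pose commanded when the call began, along the tool's axes at that moment; what a row does not reach only later rows make up. Full scale, the value 1, is 150 mm for a shift and 45 degrees for a turn. A row lasts 1/12 s, in which the tool goes at most 41.7 mm and 7.16 degrees, less where a joint would pass 70% of its speed; a pose out of reach is approached as far as the arm can. A call with a number of a shift or a turn outside -1 to 1 is refused whole. A call with a gripper value outside its range is refused whole. The fingers move at their own pace and stop on an object; FORCE is the grip in N (left out, the last holds). Time passes only in rows, so rows that repeat a pose let the fingers close. It gives the time, the measured TCP pose, the force and the opening at its end, in the units of the state.
- sense(): the state, without advancing time (a new reading comes with each control period).
- snapshot(name): name is "scene" or "side" or "wrist"; returns a dict with "pixels" (384x512x3 uint8, red, green, blue), "z_map" (384x512 float32, mm along the optical axis (not along the pixel's ray), 0 where there is no reading), "intrinsics" (3x3 intrinsics, pixels), "R" (3x3) and "t" (3): a world point X has camera coordinates R X + t. Camera axes: x right, y down, z forward; pixel columns grow to the right and rows downward; lengths in mm; the calibration is good to about 2 mm. The wrist camera is an equidistant fisheye: a pixel r from the principal point sees the ray r / f radians off the axis. A picture is of the moment at which its call begins.
- hand_in(): hands the job in, once; it reports no verdict.
The state is a dict: "time": time; "joint_pos": joint angles; "qd": joint speeds; "joint_efforts": joint torques, N m; "tool_pos": TCP position; "tcp_rot": TCP orientation; "ft_force": force on the tool from outside, world axes, zero at the start; "wrist_torque": the same for the moment, N m; "finger_gap": finger opening in mm.
Only numpy, scipy, OpenCV 4.12 (cv2) and the standard library are available. Lean on these libraries where they do the work, as an engineer would, in place of code of your own. Each camera call takes 0.05 s, during which the arm holds its last target.

## Working session

There is one attempt and no reset: what is moved stays moved. The work goes in short steps, Python scripts to look and compute and a shell command to move; the robot and the scene stay as the last step left them, time stands still between calls to the robot, and variables do not carry over. Pictures are saved under pics/ and viewed, and the job is handed in when it is done.

```bash
ls; mkdir -p pics; python3 - <<'E'
from bench import *
import cv2,numpy as np
for n in("scene","side"):
    s=snapshot(n); cv2.imwrite(f"pics/{n}0.png",s["pixels"][:,:,::-1]); print(n,s["intrinsics"].tolist(),np.round(s["R"],3).tolist(),s["t"])
s=sense();print(s)
E
```

```text
pics
scene [[401.0140519693704, 0.0, 257.02962119134406], [0.0, 401.0140519693704, 182.8026605223681], [0.0, 0.0, 1.0]] [[0.478, 0.878, -0.017], [0.653, -0.369, -0.661], [-0.587, 0.305, -0.75]] [-279.40271851 -296.92542593 1155.26282323]
side [[352.68331002025434, 0.0, 259.5284987170481], [0.0, 352.68331002025434, 187.9083836734581], [0.0, 0.0, 1.0]] [[-0.94, -0.342, -0.016], [-0.256, 0.733, -0.63], [0.227, -0.588, -0.776]] [534.72230714 182.47817605 788.36179641]
{'time': 0.1, 'joint_pos': array([-7.19873383e+01,  7.51086101e+00,  8.53242643e+01, -1.33326825e-03,
        8.72599591e+01, -4.89297852e+00]), 'qd': array([-0.04286047, -0.16971004, -0.09935897, -0.04672972,  0.02238188,
       -0.06769856]), 'joint_efforts': array([ 2.14493230e-03, -5.70949316e+01, -5.01942730e+01, -2.02014115e-05,
        8.06535536e-03, -2.87191676e-05]), 'tool_pos': array([ 233.48197717, -552.48398947,  403.73650588]), 'tcp_rot': array([-1.79905149e+02, -6.78341740e-03,  2.29056995e+01]), 'ft_force': array([ 0.1431732 ,  0.93256124, -0.4558959 ]), 'wrist_torque': array([ 0.0414059 ,  0.01278365, -0.01634741]), 'finger_gap': 85.28185605670603}
```

View pics/scene0.png

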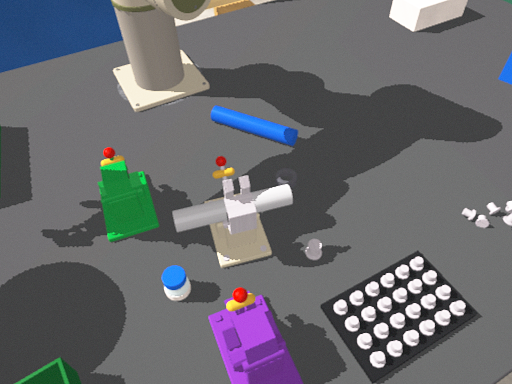

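View pics/side0.png

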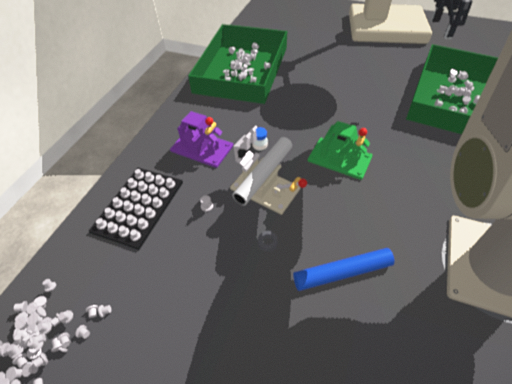

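Candidates in the scene view are a beige clamp at (238,225), a green one at (125,195) and a purple one at (250,340). The beige one holds the aluminium tube and matches the description. The blue tube at (255,125) is a decoy. Bystanders are the ring (286,178), the plug (314,250) and the jar (177,283).

```bash
cat > h.py <<'E'
from bench import *
import cv2,numpy as np
from scipy.spatial.transform import Rotation as Ro
from scipy.optimize import least_squares
def cloud(s):
    K=s["intrinsics"];z=s["z_map"].astype(float);v,u=np.mgrid[:z.shape[0],:z.shape[1]]
    c=np.stack([(u-K[0,2])/K[0,0]*z,(v-K[1,2])/K[1,1]*z,z],-1)
    return (c-s["t"])@s["R"], z>0
def proj(s,P):
    c=np.atleast_2d(P)@s["R"].T+s["t"];p=c@s["intrinsics"].T;return p[:,:2]/p[:,2:]
def crop(s,u0,u1,v0,v1,name,k=4):
    im=s["pixels"][v0:v1,u0:u1,::-1];cv2.imwrite("pics/"+name,cv2.resize(im,None,fx=k,fy=k,interpolation=cv2.INTER_CUBIC))
E
python3 - <<'E'
from h import *
for n,b in(("scene",(160,310,140,280)),("side",(200,320,115,225))):
    s=snapshot(n);crop(s,*b,n+"_crop.png",5)
    P,m=cloud(s);px=s["pixels"].astype(int);np.savez(n+".npz",**s)
    r=(px[...,0]>130)&(px[...,1]<60)&(px[...,2]<60)&m
    k,l,st,c=cv2.connectedComponentsWithStats(r.astype(np.uint8))
    for i in range(1,k):
        if st[i,4]>5: print(n,c[i],st[i,4],np.median(P[l==i],0).round(1))
    # tube top-ish
    sub=np.zeros_like(m);sub[b[2]:b[3],b[0]:b[1]]=1
    q=m&sub&(P[...,2]>6)
    k,l,st,c=cv2.connectedComponentsWithStats(q.astype(np.uint8))
    for i in range(1,k):
        if st[i,4]>20: print("obj",c[i],st[i,4],np.median(P[l==i],0).round(1),P[l==i].max(0).round(1),P[l==i].min(0).round(1))
E
```

```text
scene [108.89411765 152.57647059] 85 [ 372.6 -209.9  125.2]
scene [220.5   160.875] 80 [475.1 -20.9  97.9]
scene [239.83660131 294.63398693] 153 [ 760.7 -121.9  127.3]
obj [287.57142857 141.44444444] 63 [420.8 171.9  16.5] [431.7 196.   27.9] [393.7 155.9   6.1]
obj [237.63662991 214.94813921] 5804 [608.5 -55.1  85.5] [660.2 135.7 191.9] [ 461.7 -155.3    6. ]
obj [308.5        247.90909091] 22 [691.2  51.6  21.9] [694.8  56.9  33.1] [683.5  49.    6.2]
obj [174.53820598 273.17607973] 301 [ 639.  -187.6   55.8] [ 656.4 -169.3   58.7] [ 621.  -210.3   20.1]
side [208.5        121.46428571] 28 [ 752.9 -117.1  126.3]
side [362.25       131.94444444] 36 [ 365.1 -206.2  126.1]
side [302.375      182.64583333] 48 [466.7 -16.9 100.3]
obj [211.66853933 142.58895131] 1068 [ 752.1 -116.1   22.9] [796.  -70.7 133.9] [ 714.1 -227.7    6. ]
obj [263.36922225 171.95959037] 3613 [571.3 -35.8  82.5] [660.5  64.  192.7] [ 458.2 -252.8    6.1]
obj [315.11538462 153.64285714] 182 [ 475.4 -199.1   14.6] [ 489.7 -173.8   18.8] [ 455.  -272.9    6.7]
obj [205.80882353 202.04411765] 136 [689.8  62.4  30. ] [707.7  75.   35.4] [678.6  44.3   6.1]
```

View pics/scene_crop.png

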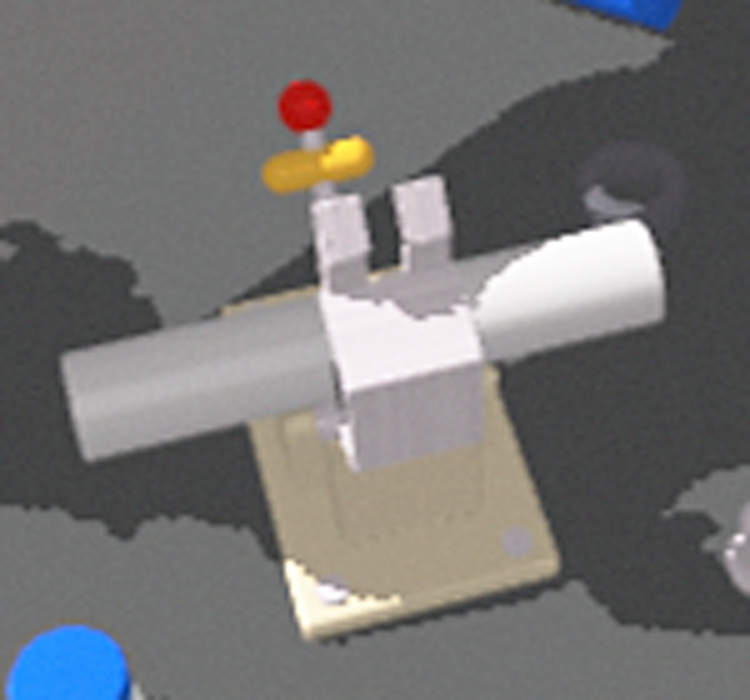

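View pics/side_crop.png

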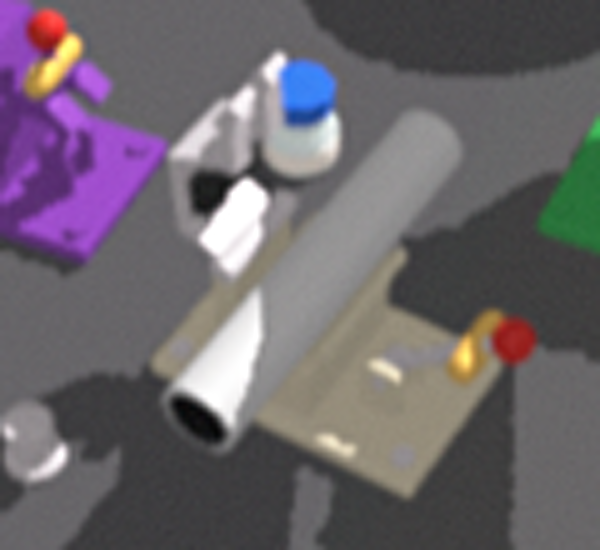

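The crops confirm it. The beige clamp holds the aluminium tube, the grey cap stands open with its prongs at crop (340,230) and (420,215), and the bolt with the red knob leans out at (305,105). Next I fit the poses.

```bash
python3 - <<'E'
from h import *
def L(n): return dict(np.load(n+".npz"))
ends={}
allT=[]
for n in("scene","side"):
    s=L(n);P,m=cloud(s)
    px=s["pixels"].astype(int)
    grey=(px.max(-1)-px.min(-1)<35)
    q=m&grey&(P[...,2]>76)&(P[...,2]<100)&(P[...,0]>500)&(P[...,0]<620)&(P[...,1]>-180)&(P[...,1]<110)
    T=P[q];
    f=lambda p,T:np.hypot((T[:,0]-p[0])*np.cos(p[1])+(T[:,1])*np.sin(p[1]),T[:,2]-p[2])-20
    # axis direction (-sin a, cos a): normal (cos a, sin a)
    r=least_squares(f,[560,0.2,75],args=(T,),loss="soft_l1",f_scale=2)
    a=r.x[1];g=abs(f(r.x,T))<3
    along=(-np.sin(a)*(T[g,0]-r.x[0])+np.cos(a)*T[g,1])
    lo,hi=np.percentile(along,[0.5,99.5])
    mid=(lo+hi)/2
    c=np.array([r.x[0]-np.sin(a)*mid,np.cos(a)*mid])
    print(n,len(T),g.sum(),r.x,np.degrees(a),lo,hi,"centre",c)
    # base plate: beige, z<15
    b=m&(px[...,0]-px[...,2]>18)&(abs(px[...,0]-px[...,1])<30)&(P[...,2]>3)&(P[...,2]<22)&(P[...,0]>450)&(P[...,0]<700)&(P[...,1]>-170)&(P[...,1]<60)
    B=P[b]; ex=np.array([np.cos(a),np.sin(a)]);ey=np.array([-np.sin(a),np.cos(a)])
    X=(B[:,:2]-c)@ex;Y=(B[:,:2]-c)@ey
    print("plate",len(B),np.median(B[:,2]),np.percentile(X,[1,99]),np.percentile(Y,[1,99]))
    rect=cv2.minAreaRect(B[:,:2].astype(np.float32));print(rect)
    R=m&(px[...,0]>130)&(px[...,1]<60)&(px[...,2]<60)&(abs(P[...,0]-470)<30)&(abs(P[...,1]+20)<30)
    k=P[R]; cam=-s["R"].T@s["t"]
    kc=least_squares(lambda p:np.linalg.norm(k-p,axis=1)-11,k.mean(0)+11*(k.mean(0)-cam)/np.linalg.norm(k.mean(0)-cam)*.7).x
    print("knob",kc,"in clamp",(kc[:2]-c)@ex,(kc[:2]-c)@ey,kc[2])
    C=P[m&grey&(P[...,2]>100)&(P[...,0]>520)&(P[...,0]<680)&(P[...,1]>-120)&(P[...,1]<20)]
    x=(C[:,:2]-c)@ex;y=(C[:,:2]-c)@ey
    print("cap x,y,z",np.percentile(x,[1,50,99]),np.percentile(y,[1,50,99]),np.percentile(C[:,2],[1,50,99]))
    for z0 in range(100,196,10):
        w=abs(C[:,2]-z0)<5
        if w.sum()>3: print(z0,w.sum(),np.percentile(x[w],[2,50,98]).round(0),np.percentile(y[w],[2,98]).round(0))
E
```

```text
scene 1818 1752 [ 5.84586730e+02 -2.13074983e-01  7.58299222e+01] -12.208297270658658 -153.9300279624581 64.22671713244064 centre [575.10211418 -43.83734784]
plate 1273 12.804045310657205 [-81.03492775  76.63885368] [-47.08330906  50.75150792]
((572.4063110351562, -41.7579345703125), (100.01081085205078, 161.04147338867188), 77.80277252197266)
knob [469.02467604 -18.04039763  92.07807465] in clamp -109.13371329837351 2.781751995798636 92.07807465056344
cap x,y,z [32.28386628 55.94949567 70.82981489] [-20.52954839   1.6212592   24.60686781] [101.24367638 147.82534898 189.65418716]
100 44 [67. 69. 70.] [-20.  24.]
110 91 [64. 69. 70.] [-21.  24.]
120 90 [58. 69. 71.] [-20.  24.]
130 106 [51. 70. 71.] [-21.  24.]
140 211 [59. 68. 71.] [-20.  24.]
150 400 [39. 51. 64.] [-20.  24.]
160 82 [35. 40. 43.] [-19.  23.]
170 42 [34. 41. 45.] [-19.  22.]
180 144 [36. 41. 45.] [-18.  23.]
190 90 [29. 35. 38.] [-18.  23.]
side 1311 1118 [ 5.85848884e+02 -2.14840154e-01  7.77118267e+01] -12.309434099722097 -158.00307769130185 60.386528704452274 centre [575.44338669 -47.68619591]
plate 762 14.329996225578384 [-85.20297274  70.55051624] [-45.6002731   51.84344856]
((563.2103881835938, -62.48258972167969), (138.61181640625, 160.15280151367188), 76.8831558227539)
knob [469.38279404 -22.52337165  93.3688412 ] in clamp -108.98680520234755 1.973151742502668 93.36884119938034
cap x,y,z [29.12221679 46.22183004 68.0639291 ] [-19.74684092  15.34808026  25.40587079] [102.34260212 150.32629775 191.7448592 ]
100 7 [61. 62. 67.] [19. 25.]
110 22 [48. 51. 68.] [-18.  25.]
120 49 [47. 49. 68.] [-20.  26.]
130 46 [48. 54. 67.] [ 4. 25.]
140 21 [56. 66. 69.] [-19.  26.]
150 88 [31. 49. 67.] [-19.  24.]
160 43 [30. 32. 41.] [-15.  25.]
170 41 [31. 33. 40.] [-16.  23.]
180 36 [32. 35. 42.] [-13.  24.]
190 35 [28. 31. 37.] [-18.  22.]
```

```bash
cat >> h.py <<'E'
O=np.array([574.2,-43.2]);A=np.radians(-12.25);ex=np.array([np.cos(A),np.sin(A)]);ey=np.array([-np.sin(A),np.cos(A)])
def tip(st=None):
    st=st or sense();R=Ro.from_euler("xyz",st["tcp_rot"],degrees=True).as_matrix()
    p=st["tool_pos"]+173*R[:,2];return np.array([(p[:2]-O)@ex,(p[:2]-O)@ey,p[2]]),R
def go(x,y,z):
    p,R=tip();d=np.r_[(x-p[0])*ex+(y-p[1])*ey,z-p[2]];print("tip",p.round(1),"need t",(R.T@d/150).round(3))
    Rt=np.c_[np.r_[ex,0],np.r_[-ey,0],[0,0,-1]];print("need a",(np.degrees(Ro.from_matrix(R.T@Rt).as_rotvec())/45).round(3))
E
python3 -m jog '[{"tx":0.18,"ty":-0.09,"az":0.15,"hand":0},{"tx":0.36,"ty":-0.18,"az":0.3,"hand":0},{"tx":0.54,"ty":-0.27,"az":0.46,"hand":0},{"tx":0.72,"ty":-0.36,"az":0.62,"hand":0},{"tx":0.9,"ty":-0.45,"az":0.77,"hand":0}]' 30
python3 -c "
from h import *
go(82,0,235)"
```

```text
tip [-225.  -569.9  231.1] need t [ 3.861 -1.928 -0.024]
need a [-0.001  0.     0.781]invalid input at $[0]: expected keys tx, ty, tz, ax, ay, az, hand
```

```bash

python3 -m jog '[{"tx":0.18,"ty":-0.09,"tz":0,"ax":0,"ay":0,"az":0.15,"hand":0},{"tx":0.36,"ty":-0.18,"tz":0,"ax":0,"ay":0,"az":0.3,"hand":0},{"tx":0.54,"ty":-0.27,"tz":0,"ax":0,"ay":0,"az":0.46,"hand":0},{"tx":0.72,"ty":-0.36,"tz":0,"ax":0,"ay":0,"az":0.62,"hand":0},{"tx":0.9,"ty":-0.45,"tz":-0.03,"ax":0,"ay":0,"az":0.77,"hand":0}]' 30
python3 -c "
from h import *
go(82,0,235)"
```

```text
time: 0.62
tool_pos: [332.1, -436.6, 408.0]
tcp_rot: [-179.9, 0.1, -12.1]
ft_force: [0.7, 0.7, -1.0]
finger_gap: 25.7
tip [-153.3 -435.6  235. ] need t [ 1.575e+00 -2.900e+00  2.000e-03]
need a [-0.002  0.002  0.003]
```

```bash

python3 -m jog '[{"tx":0.1,"ty":-0.2,"tz":0,"ax":0,"ay":0,"az":0,"hand":0},{"tx":0.2,"ty":-0.4,"tz":0,"ax":0,"ay":0,"az":0,"hand":0},{"tx":0.3,"ty":-0.6,"tz":0,"ax":0,"ay":0,"az":0,"hand":0},{"tx":0.4,"ty":-0.8,"tz":0,"ax":0,"ay":0,"az":0,"hand":0},{"tx":0.5,"ty":-1,"tz":0,"ax":0,"ay":0,"az":0,"hand":0}]'
python3 -m jog '[{"tx":0.15,"ty":-0.2,"tz":0,"ax":0,"ay":0,"az":0,"hand":0},{"tx":0.3,"ty":-0.4,"tz":0,"ax":0,"ay":0,"az":0,"hand":0},{"tx":0.45,"ty":-0.6,"tz":0,"ax":0,"ay":0,"az":0,"hand":0},{"tx":0.6,"ty":-0.8,"tz":0,"ax":0,"ay":0,"az":0,"hand":0},{"tx":0.75,"ty":-1,"tz":0,"ax":0,"ay":0,"az":0,"hand":0}]'
python3 -c "
from h import *
go(82,0,235)"
```

```text
time: 1.03
tool_pos: [436.3, -304.9, 409.1]
tcp_rot: [-180.0, 0.0, -11.7]
ft_force: [0.4, -0.2, -0.3]
finger_gap: -0.2
time: 1.45
tool_pos: [577.4, -180.8, 409.0]
tcp_rot: [180.0, 0.0, -11.7]
ft_force: [0.0, -0.7, 0.1]
finger_gap: -0.1
tip [  32.3 -133.8  236. ] need t [ 0.34  -0.889  0.007]
need a [0.    0.    0.011]
```

```bash

python3 -m jog '[{"tx":0.15,"ty":-0.2,"tz":0,"ax":0,"ay":0,"az":0,"hand":0},{"tx":0.34,"ty":-0.4,"tz":0,"ax":0,"ay":0,"az":0.01,"hand":0},{"tx":0.34,"ty":-0.6,"tz":0,"ax":0,"ay":0,"az":0.01,"hand":0},{"tx":0.34,"ty":-0.8,"tz":0,"ax":0,"ay":0,"az":0.01,"hand":0},{"tx":0.34,"ty":-0.87,"tz":0,"ax":0,"ay":0,"az":0.01,"hand":0}]'
python3 - <<'E'
from h import *
go(82,0,170)
s=snapshot("scene");crop(s,160,330,80,280,"s1.png",3)
s=snapshot("side");crop(s,180,330,80,225,"d1.png",4)
s=snapshot("wrist");cv2.imwrite("pics/w1.png",s["pixels"][:,:,::-1])
E
```

```text
time: 1.87
tool_pos: [653.6, -61.0, 408.1]
tcp_rot: [-179.9, 0.1, -12.0]
ft_force: [-0.4, 0.9, 0.2]
finger_gap: -0.0
tip [ 81.1  -0.3 235.1] need t [ 0.007 -0.001  0.434]
need a [-0.002  0.002  0.005]
```

View pics/s1.png

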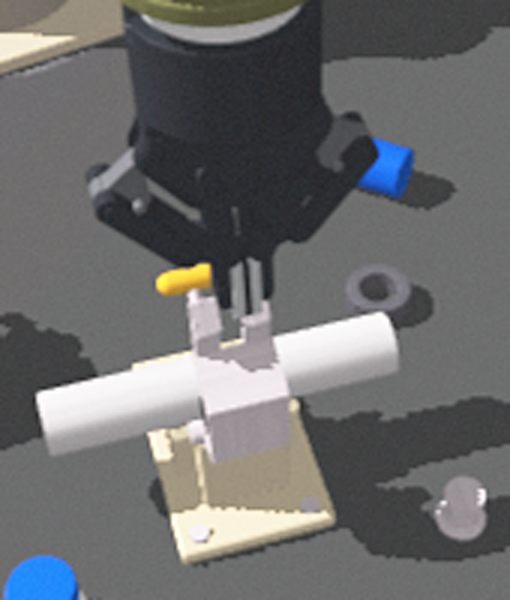

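View pics/d1.png

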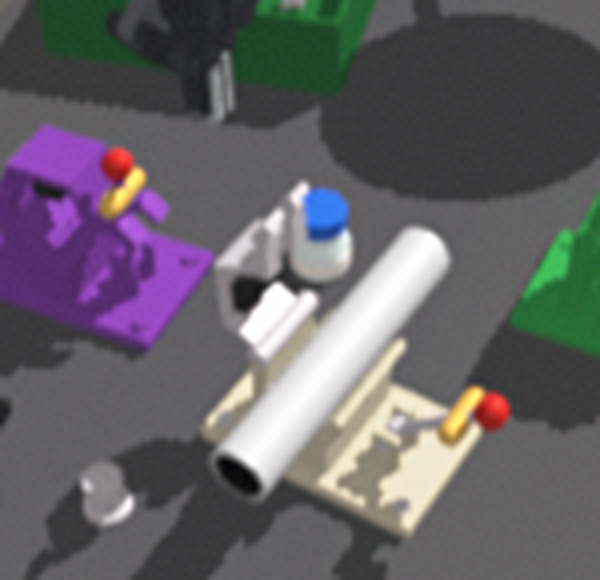

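View pics/w1.png

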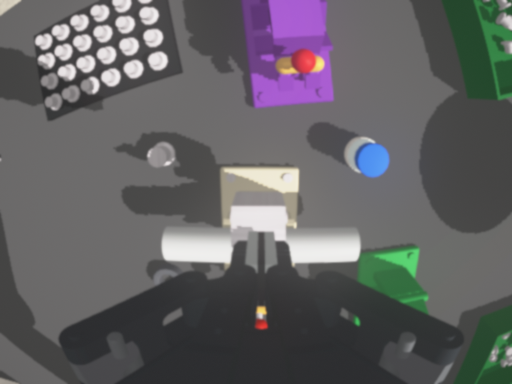

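The scene view (gripper at crop (240,300)) and the side view both show the fingers over the outside of the cap, centred on its slot, and nothing has moved. I lower them beside the fork.

```bash

python3 -m jog '[{"tx":0,"ty":0,"tz":0.2,"ax":0,"ay":0,"az":0,"hand":0},{"tx":0,"ty":0,"tz":0.4,"ax":0,"ay":0,"az":0,"hand":0},{"tx":-0.04,"ty":0,"tz":0.42,"ax":0,"ay":0,"az":0,"hand":0},{"tx":-0.08,"ty":0,"tz":0.42,"ax":0,"ay":0,"az":0,"hand":0},{"tx":-0.1,"ty":0,"tz":0.42,"ax":0,"ay":0,"az":0,"hand":0}]'
python3 - <<'E'
from h import *
go(57,0,172)
s=snapshot("scene");crop(s,160,330,80,280,"s2.png",3)
s=snapshot("side");crop(s,180,330,80,225,"d2.png",4)
E
```

```text
time: 2.43
tool_pos: [637.2, -62.8, 347.2]
tcp_rot: [180.0, 0.0, -12.3]
ft_force: [-0.5, 0.4, 1.8]
finger_gap: -0.1
tip [ 65.7  -5.8 174.2] need t [-0.058 -0.039  0.015]
need a [ 0.  0. -0.]
```

View pics/s2.png

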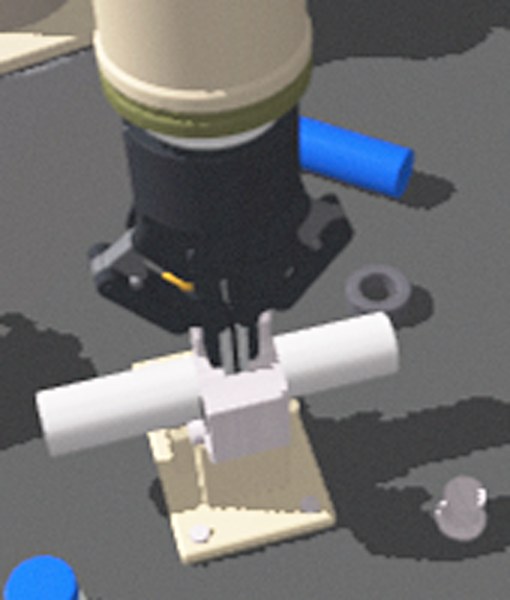

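View pics/d2.png

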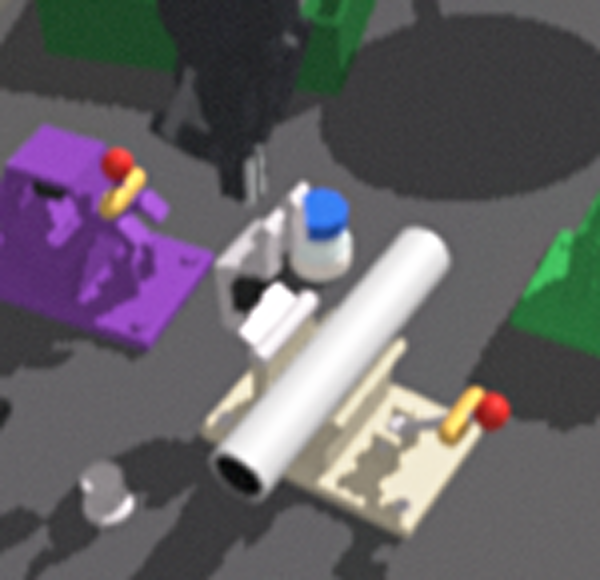

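```bash

python3 -m jog '[{"tx":-0.04,"ty":-0.035,"tz":0,"ax":0,"ay":0,"az":0,"hand":0},{"tx":-0.07,"ty":-0.035,"tz":0,"ax":0,"ay":0,"az":0,"hand":0},{"tx":-0.1,"ty":-0.035,"tz":0,"ax":0,"ay":0,"az":0,"hand":0},{"tx":-0.13,"ty":-0.035,"tz":0,"ax":0,"ay":0,"az":0,"hand":0},{"tx":-0.16,"ty":-0.035,"tz":0,"ax":0,"ay":0,"az":0,"hand":0}]'
python3 - <<'E'
from h import *
go(23,0,171)
s=snapshot("scene");crop(s,160,330,80,280,"s3.png",3)
s=snapshot("side");crop(s,180,330,80,225,"d3.png",4)
E
```

```text
time: 2.95
tool_pos: [615.8, -51.4, 347.3]
tcp_rot: [-180.0, -0.1, -12.2]
ft_force: [2.2, 0.3, 2.9]
finger_gap: 0.5
tip [ 42.7   0.9 174.3] need t [-0.132  0.006  0.022]
need a [-0.    -0.003  0.002]
```

View pics/s3.png

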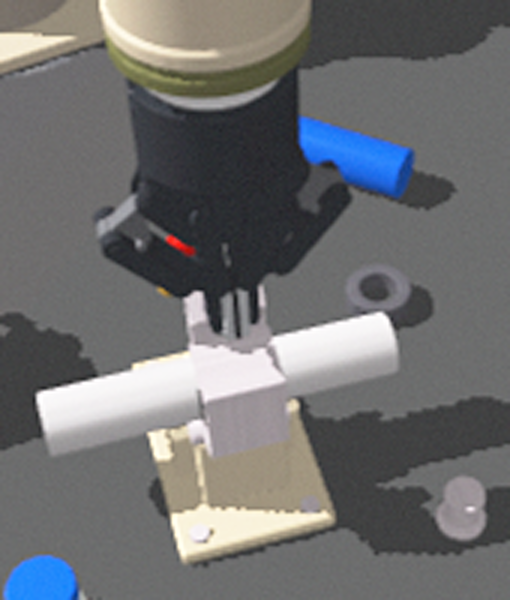

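View pics/d3.png

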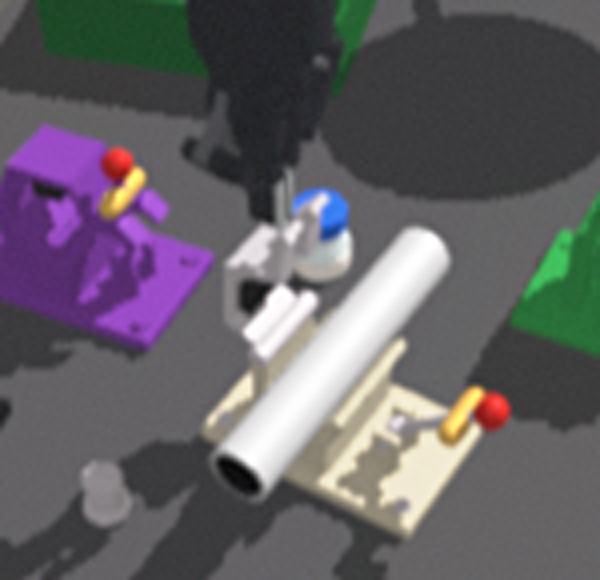

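Contact made: the side view shows the fingers against the fork at crop (275,215) and the cap has begun to tip in, with about 2 N.

```bash

python3 -m jog '[{"tx":-0.06,"ty":0,"tz":0.01,"ax":0,"ay":0,"az":0,"hand":0},{"tx":-0.12,"ty":0,"tz":0.02,"ax":0,"ay":0,"az":0,"hand":0},{"tx":-0.18,"ty":0,"tz":0.04,"ax":0,"ay":0,"az":0,"hand":0},{"tx":-0.24,"ty":0,"tz":0.065,"ax":0,"ay":0,"az":0,"hand":0},{"tx":-0.3,"ty":0,"tz":0.095,"ax":0,"ay":0,"az":0,"hand":0}]'
python3 - <<'E'
from h import *
go(-23,0,141)
s=snapshot("scene");crop(s,160,330,80,280,"s4.png",3)
s=snapshot("side");crop(s,180,330,80,225,"d4.png",4)
E
```

```text
time: 3.47
tool_pos: [571.5, -42.3, 332.0]
tcp_rot: [180.0, -0.0, -12.2]
ft_force: [3.7, -1.0, -1.7]
finger_gap: -0.1
tip [ -2.8   0.3 159. ] need t [-0.135  0.002  0.12 ]
need a [ 0.001 -0.001  0.001]
```

View pics/s4.png

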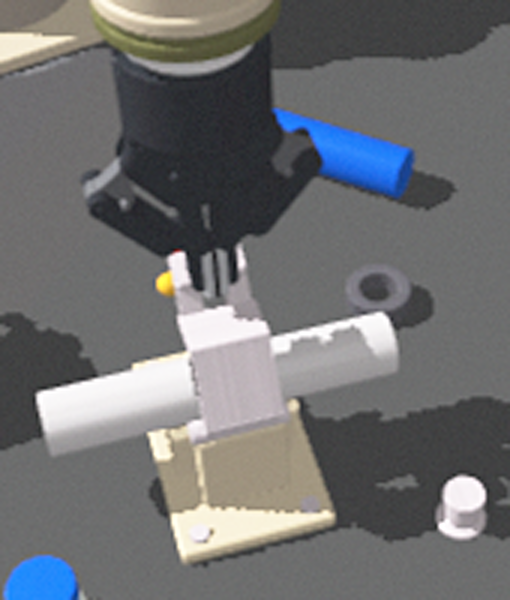

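View pics/d4.png

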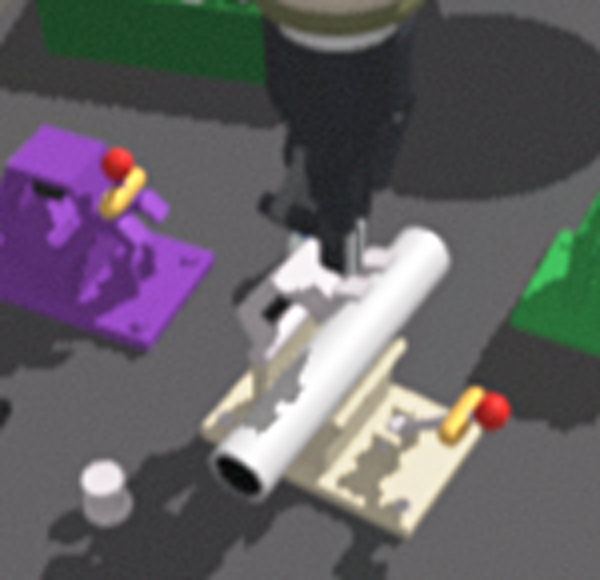

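The cap is about half over, with the prongs either side of the fingers at scene crop (210,285) and only a few newtons. I keep following the arc.

```bash

python3 -m jog '[{"tx":-0.055,"ty":0,"tz":0.045,"ax":0,"ay":0,"az":0,"hand":0},{"tx":-0.11,"ty":0,"tz":0.1,"ax":0,"ay":0,"az":0,"hand":0},{"tx":-0.155,"ty":0,"tz":0.155,"ax":0,"ay":0,"az":0,"hand":0},{"tx":-0.2,"ty":0,"tz":0.21,"ax":0,"ay":0,"az":0,"hand":0},{"tx":-0.24,"ty":0,"tz":0.26,"ax":0,"ay":0,"az":0,"hand":0}]'
python3 - <<'E'
from h import *
go(-49,0,101)
s=snapshot("scene");crop(s,160,330,80,280,"s5.png",3)
s=snapshot("side");crop(s,180,330,80,225,"d5.png",4)
E
```

```text
time: 3.98
tool_pos: [536.8, -34.7, 292.7]
tcp_rot: [180.0, -0.1, -12.2]
ft_force: [4.3, -1.0, -1.4]
finger_gap: -0.1
tip [-38.1   0.3 119.7] need t [-0.073  0.002  0.125]
need a [ 0.    -0.001  0.001]
```

View pics/s5.png

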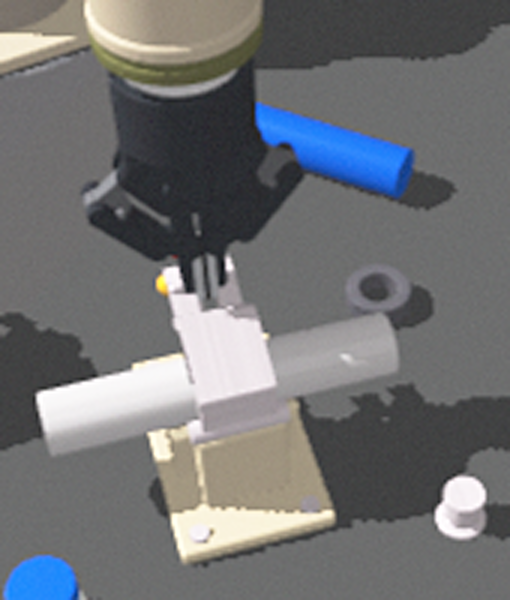

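View pics/d5.png

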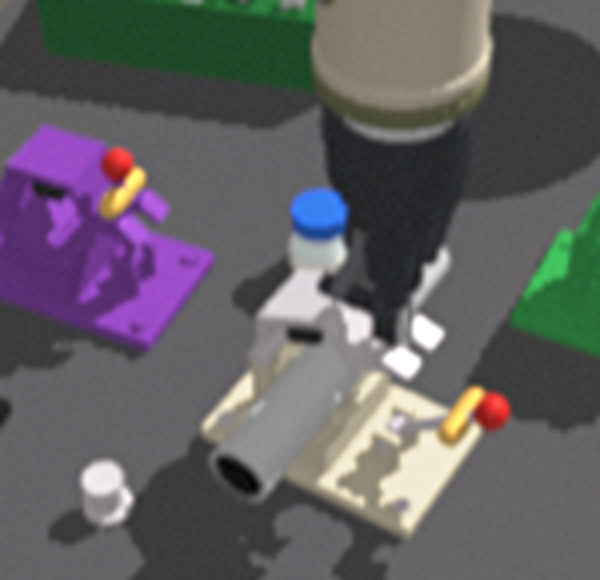

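```bash

python3 -m jog '[{"tx":-0.04,"ty":0,"tz":0.02,"ax":0,"ay":0,"az":0,"hand":0},{"tx":-0.07,"ty":0,"tz":0.05,"ax":0,"ay":0,"az":0,"hand":0},{"tx":-0.075,"ty":0,"tz":0.08,"ax":0,"ay":0,"az":0,"hand":0},{"tx":-0.075,"ty":0,"tz":0.1,"ax":0,"ay":0,"az":0,"hand":0},{"tx":-0.075,"ty":0,"tz":0.1,"ax":0,"ay":0,"az":0,"hand":0}]'
python3 - <<'E'
from h import *
go(-49,0,101)
s=snapshot("side");crop(s,200,330,110,225,"d6.png",5)
P,m=cloud(s)
px=s["pixels"].astype(int);x=(P[...,:2]-O)@ex;y=(P[...,:2]-O)@ey;z=P[...,2]
q=m&(x>-85)&(x<75)&(abs(y)<30)&(z>70)&(px.min(-1)>90)&(px.max(-1)-px.min(-1)<35)
for a in range(-85,75,8):
    w=q&(x>=a)&(x<a+8)
    if w.sum()>2: print(a,w.sum(),np.percentile(z[w],[10,50,90]).round(1),np.percentile(y[w],[5,95]).round(0))
E
```

```text
time: 4.5
tool_pos: [525.2, -32.2, 277.1]
tcp_rot: [180.0, 0.1, -12.2]
ft_force: [-1.3, -0.7, -2.0]
finger_gap: 0.1
tip [-50.6   0.4 104.1] need t [0.011 0.002 0.021]
need a [0.    0.003 0.001]
-85 331 [316.5 360.6 399.1] [18. 28.]
-77 100 [283.3 356.8 400. ] [16. 30.]
-69 70 [101.1 108.  281.7] [-20.  26.]
-61 70 [103.6 107.9 280.5] [-21.  29.]
-53 27 [100.1 109.4 281.9] [ 9. 29.]
-45 24 [ 99.  103.1 126. ] [ 5. 27.]
-37 30 [ 97.9 101.  102.3] [-4. 19.]
-29 107 [ 71.7 107.7 340.5] [-10.  29.]
-21 91 [ 77.  114.3 126.8] [ 4. 28.]
-13 51 [ 92.2  96.9 127.3] [ 8. 28.]
-5 56 [ 96.4 124.  126.1] [-21.  27.]
3 58 [ 95.5 122.6 124.5] [-21.  25.]
11 56 [ 93.9 120.9 122.7] [-23.  22.]
19 43 [114.3 118.9 120.5] [-21.  20.]
27 84 [ 76.  111.4 118.2] [-21.  26.]
35 51 [ 75.9  92.1 115.8] [-5. 27.]
43 5 [76.3 83.1 88.9] [25. 28.]
```

View pics/d6.png

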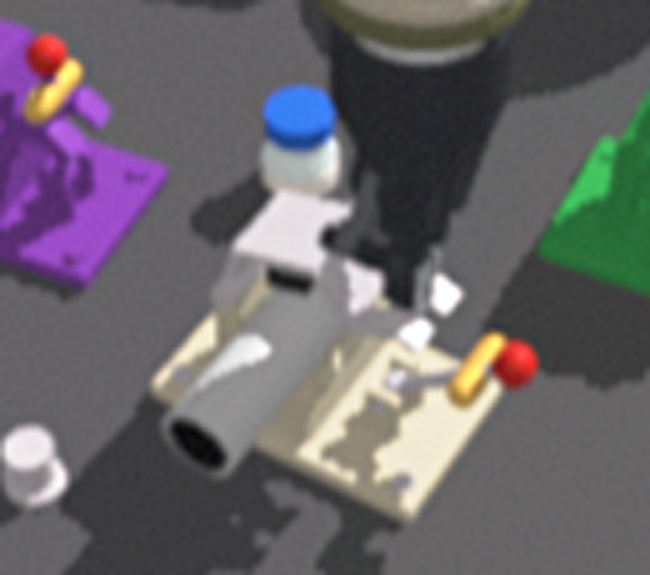

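```bash
cat >> h.py <<'E'
def slope():
    s=snapshot("side");P,m=cloud(s)
    x=(P[...,:2]-O)@ex;y=(P[...,:2]-O)@ey;z=P[...,2]
    q=m&(x>-8)&(x<32)&(abs(y)<18)&(z>104)&(z<130)
    X=x[q];Z=z[q];w=np.ones(len(X),bool)
    for _ in range(5):
        p=np.polyfit(X[w],Z[w],1);w=abs(Z-np.polyval(p,X))<2
    print("arch slope angle",-np.arctan(p[0]).round(3),w.sum(),len(X),"z@x10",np.polyval(p,10).round(1))
    return s
E
python3 -m jog '[{"tx":0,"ty":0,"tz":0.015,"ax":0,"ay":0,"az":0,"hand":0},{"tx":0,"ty":0,"tz":0.03,"ax":0,"ay":0,"az":0,"hand":0},{"tx":0,"ty":0,"tz":0.04,"ax":0,"ay":0,"az":0,"hand":0},{"tx":0,"ty":0,"tz":0.04,"ax":0,"ay":0,"az":0,"hand":0}]'
python3 - <<'E'
from h import *
go(-49,0,101)
s=slope();print(sense()["ft_force"])
E
```

```text
time: 4.88
tool_pos: [525.3, -32.1, 271.3]
tcp_rot: [180.0, 0.1, -12.2]
ft_force: [-3.7, -1.2, -1.5]
finger_gap: -0.1
tip [-50.4   0.4  98.3] need t [ 0.009  0.003 -0.018]
need a [0.    0.002 0.001]
arch slope angle 0.169 142 154 z@x10 120.4
[-3.75778311 -1.00139717 -2.1326007 ]
```

```bash

python3 -m jog '[{"tx":0,"ty":0,"tz":0.008,"ax":0,"ay":0,"az":0,"hand":0},{"tx":0,"ty":0,"tz":0.016,"ax":0,"ay":0,"az":0,"hand":0},{"tx":0,"ty":0,"tz":0.024,"ax":0,"ay":0,"az":0,"hand":0},{"tx":0,"ty":0,"tz":0.024,"ax":0,"ay":0,"az":0,"hand":0}]'
python3 - <<'E'
from h import *
go(-49,0,101)
s=slope();print(sense()["ft_force"])
E
```

```text
time: 5.27
tool_pos: [525.5, -32.2, 268.1]
tcp_rot: [180.0, 0.0, -12.2]
ft_force: [-4.9, -0.8, -0.7]
finger_gap: -0.2
tip [-50.    0.4  95.1] need t [ 0.007  0.003 -0.039]
need a [0.    0.    0.001]
arch slope angle 0.163 143 153 z@x10 119.4
[-3.96099467 -1.07242556 -0.23925488]
```

```bash

python3 -m jog '[{"tx":0,"ty":0,"tz":0.008,"ax":0,"ay":0,"az":0,"hand":0},{"tx":0,"ty":0,"tz":0.016,"ax":0,"ay":0,"az":0,"hand":0},{"tx":0,"ty":0,"tz":0.024,"ax":0,"ay":0,"az":0,"hand":0},{"tx":0,"ty":0,"tz":0.024,"ax":0,"ay":0,"az":0,"hand":0}]'
python3 - <<'E'
from h import *
go(-49,0,101)
s=slope();print(sense()["ft_force"]);crop(s,230,320,120,210,"d7.png",6)
s=snapshot("scene");crop(s,190,280,140,240,"s7.png",6)
E
```

```text
time: 5.65
tool_pos: [525.5, -32.2, 264.6]
tcp_rot: [180.0, 0.0, -12.2]
ft_force: [-4.8, -2.0, 0.4]
finger_gap: -0.0
tip [-50.    0.4  91.6] need t [ 0.007  0.003 -0.063]
need a [0.    0.    0.001]
arch slope angle 0.109 147 161 z@x10 117.8
[-4.73460329 -0.97259166 -0.77526662]
```

View pics/d7.png

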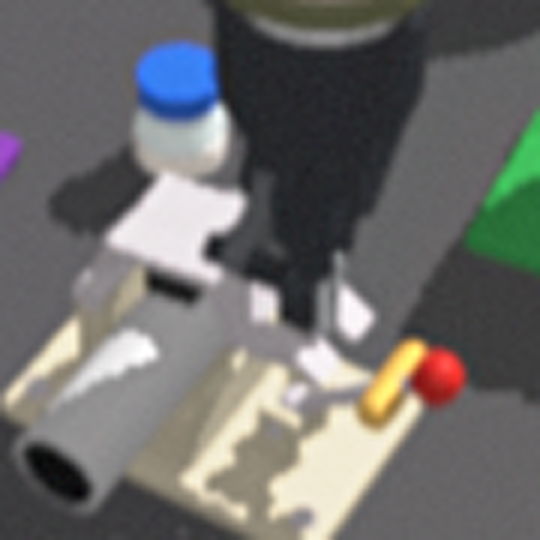

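View pics/s7.png

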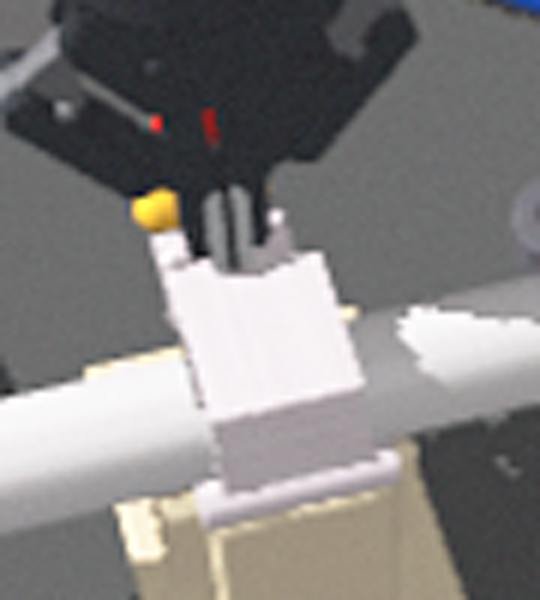

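```bash

python3 -m jog '[{"tx":0,"ty":0,"tz":0.005,"ax":0,"ay":0,"az":0,"hand":0},{"tx":0,"ty":0,"tz":0.01,"ax":0,"ay":0,"az":0,"hand":0},{"tx":0,"ty":0,"tz":0.013,"ax":0,"ay":0,"az":0,"hand":0},{"tx":0,"ty":0,"tz":0.013,"ax":0,"ay":0,"az":0,"hand":0},{"tx":0,"ty":0,"tz":0.013,"ax":0,"ay":0,"az":0,"hand":0}]'
python3 - <<'E'
from h import *
go(-49,0,101)
s=slope();print(sense()["ft_force"])
E
```

```text
time: 6.17
tool_pos: [525.5, -32.2, 262.8]
tcp_rot: [180.0, 0.0, -12.2]
ft_force: [-5.3, -0.9, 0.0]
finger_gap: -0.0
tip [-49.9   0.4  89.8] need t [ 0.006  0.003 -0.075]
need a [0.    0.    0.001]
arch slope angle 0.105 148 161 z@x10 117.4
[-3.90462196 -2.01729525  0.26308476]
```

```bash

python3 -m jog '[{"tx":0,"ty":0,"tz":0.005,"ax":0,"ay":0,"az":0,"hand":0},{"tx":0,"ty":0,"tz":0.01,"ax":0,"ay":0,"az":0,"hand":0},{"tx":0,"ty":0,"tz":0.01,"ax":0,"ay":0,"az":0,"hand":0}]'
python3 - <<'E'
from h import *
s=slope();print(sense()["ft_force"])
E
python3 -m jog '[{"tx":0,"ty":0,"tz":0.005,"ax":0,"ay":0,"az":0,"hand":0},{"tx":0,"ty":0,"tz":0.01,"ax":0,"ay":0,"az":0,"hand":0},{"tx":0,"ty":0,"tz":0.01,"ax":0,"ay":0,"az":0,"hand":0}]'
python3 - <<'E'
from h import *
s=slope();print(sense()["ft_force"])
E
```

```text
time: 6.47
tool_pos: [525.7, -32.2, 261.5]
tcp_rot: [180.0, -0.0, -12.2]
ft_force: [-4.5, -2.0, 2.1]
finger_gap: 0.3
arch slope angle 0.087 155 164 z@x10 116.9
[-3.52499773 -1.41076153  1.90597093]
time: 6.77
tool_pos: [526.2, -32.4, 260.7]
tcp_rot: [180.0, -0.1, -12.2]
ft_force: [-3.9, -2.1, 4.5]
finger_gap: -0.1
arch slope angle 0.088 150 159 z@x10 116.8
[-3.64740187 -2.25854122  5.4150326 ]
```

The downward force starts to rise as the arch angle reads 0.088, so the liner is on the tube. I lift off and check that the cap stays.

```bash

python3 -m jog '[{"tx":-0.01,"ty":0,"tz":-0.03,"ax":0,"ay":0,"az":0,"hand":0},{"tx":-0.01,"ty":0,"tz":-0.1,"ax":0,"ay":0,"az":0,"hand":0},{"tx":-0.01,"ty":0,"tz":-0.25,"ax":0,"ay":0,"az":0,"hand":0},{"tx":-0.01,"ty":0,"tz":-0.45,"ax":0,"ay":0,"az":0,"hand":0},{"tx":-0.01,"ty":0,"tz":-0.6,"ax":0,"ay":0,"az":0,"hand":0}]'
python3 - <<'E'
from h import *
s=slope();print(sense()["ft_force"]);crop(s,230,320,120,210,"d8.png",6)
go(-150,0,190)
s=snapshot("scene");crop(s,190,280,140,240,"s8.png",6)
E
```

```text
time: 7.23
tool_pos: [524.3, -31.5, 352.5]
tcp_rot: [-179.9, -0.1, -12.2]
ft_force: [0.8, -0.4, 1.5]
finger_gap: -0.1
arch slope angle 0.234 150 162 z@x10 121.7
[1.92672522 0.80668933 4.56915371]
tip [-48.2   1.2 184.9] need t [-0.678  0.007 -0.04 ]
need a [-0.002 -0.012  0.002]
```

View pics/d8.png

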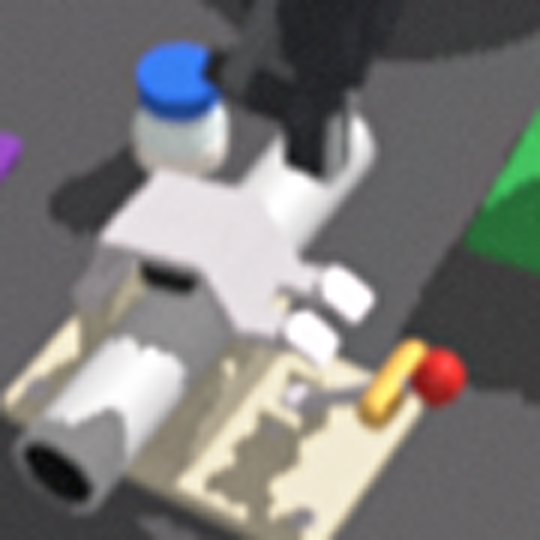

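View pics/s8.png

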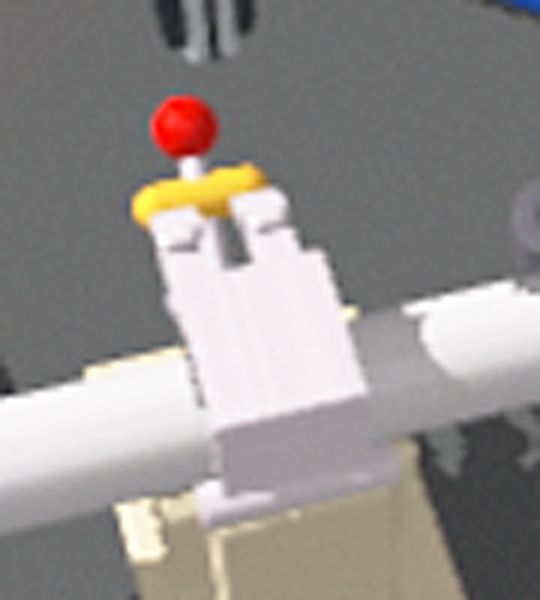

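Lifting off dragged the cap back up to about 0.23 rad: in the side view the fork stands visibly raised at crop (330,310), because the fingers had wedged between the arch and the lips. I press again further out, on top of the lips, and withdraw from there.

```bash

python3 -m jog '[{"tx":-0.08,"ty":0.007,"tz":0.1,"ax":0,"ay":0,"az":0,"hand":0},{"tx":-0.08,"ty":0.007,"tz":0.25,"ax":0,"ay":0,"az":0,"hand":0},{"tx":-0.08,"ty":0.007,"tz":0.4,"ax":0,"ay":0,"az":0,"hand":0},{"tx":-0.08,"ty":0.007,"tz":0.48,"ax":0,"ay":0,"az":0,"hand":0},{"tx":-0.08,"ty":0.007,"tz":0.48,"ax":0,"ay":0,"az":0,"hand":0}]'
python3 - <<'E'
from h import *
s=slope();print(sense()["ft_force"]);crop(s,230,320,120,210,"d9.png",6)
go(-60,0,100)
s=snapshot("scene");crop(s,190,280,140,240,"s9.png",6)
E
```

```text
time: 7.75
tool_pos: [510.7, -29.9, 274.6]
tcp_rot: [-180.0, 0.3, -12.2]
ft_force: [-0.3, 0.1, -0.7]
finger_gap: 0.2
arch slope angle 0.209 148 162 z@x10 120.9
[ 0.65826993  0.00230672 -0.02777018]
tip [-64.6  -0.4 103.5] need t [ 0.031 -0.003  0.023]
need a [-0.     0.004  0.001]
```

View pics/d9.png

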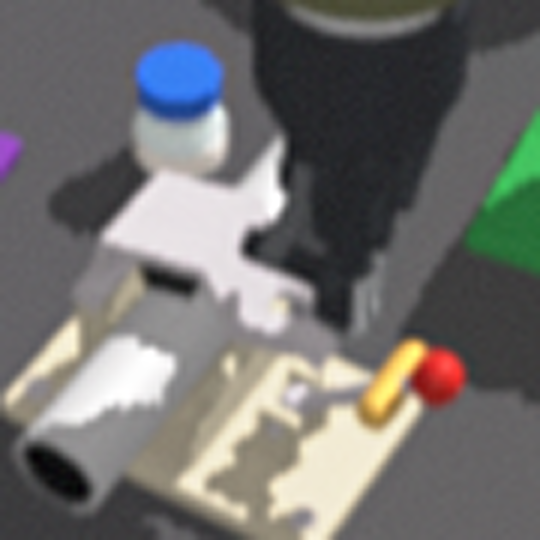

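View pics/s9.png

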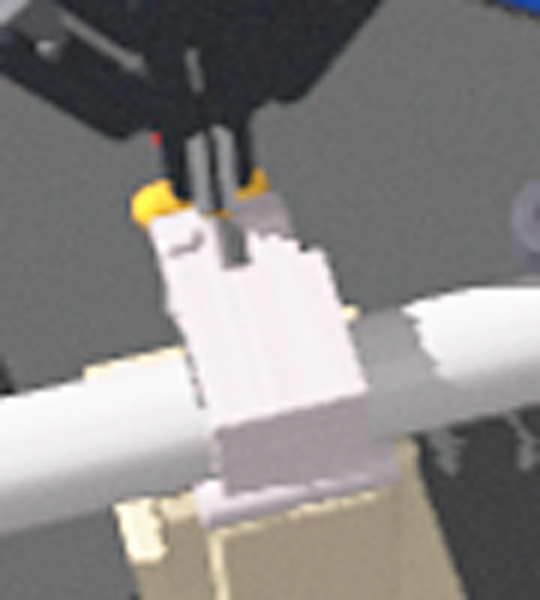

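```bash

python3 -m jog '[{"tx":0.02,"ty":0,"tz":-0.01,"ax":0,"ay":0,"az":0,"hand":0},{"tx":0.025,"ty":0,"tz":0.01,"ax":0,"ay":0,"az":0,"hand":0},{"tx":0.025,"ty":0,"tz":0.025,"ax":0,"ay":0,"az":0,"hand":0},{"tx":0.025,"ty":0,"tz":0.04,"ax":0,"ay":0,"az":0,"hand":0},{"tx":0.025,"ty":0,"tz":0.04,"ax":0,"ay":0,"az":0,"hand":0}]'
python3 - <<'E'
from h import *
s=slope();print(sense()["ft_force"])
go(-60,0,100)
E
python3 -m jog '[{"tx":0,"ty":0,"tz":0.01,"ax":0,"ay":0,"az":0,"hand":0},{"tx":0,"ty":0,"tz":0.02,"ax":0,"ay":0,"az":0,"hand":0},{"tx":0,"ty":0,"tz":0.02,"ax":0,"ay":0,"az":0,"hand":0}]'
python3 - <<'E'
from h import *
s=slope();print(sense()["ft_force"])
go(-60,0,100)
E
```

```text
time: 8.27
tool_pos: [515.8, -31.1, 271.6]
tcp_rot: [-180.0, 0.0, -12.2]
ft_force: [-0.1, 0.6, 0.1]
finger_gap: 0.1
arch slope angle 0.138 160 168 z@x10 119.3
[0.10296732 0.36848324 0.19470282]
tip [-59.7  -0.6  98.7] need t [-0.002 -0.004 -0.009]
need a [0.    0.    0.001]
time: 8.57
tool_pos: [515.7, -31.1, 268.4]
tcp_rot: [180.0, 0.0, -12.2]
ft_force: [-0.0, -0.1, -0.2]
finger_gap: -0.0
arch slope angle 0.11 162 173 z@x10 118.0
[ 0.94766334  0.11009848 -0.1262721 ]
tip [-59.8  -0.6  95.6] need t [-0.001 -0.004 -0.03 ]
need a [0.    0.    0.001]
```

```bash

python3 -m jog '[{"tx":0,"ty":0,"tz":0.005,"ax":0,"ay":0,"az":0,"hand":0},{"tx":0,"ty":0,"tz":0.01,"ax":0,"ay":0,"az":0,"hand":0},{"tx":0,"ty":0,"tz":0.01,"ax":0,"ay":0,"az":0,"hand":0}]'
python3 -m jog '[{"tx":0,"ty":0,"tz":0.005,"ax":0,"ay":0,"az":0,"hand":0},{"tx":0,"ty":0,"tz":0.01,"ax":0,"ay":0,"az":0,"hand":0},{"tx":0,"ty":0,"tz":0.01,"ax":0,"ay":0,"az":0,"hand":0}]'
python3 - <<'E'
from h import *
s=slope();print(sense()["ft_force"])
go(-60,0,100)
E
```

```text
time: 8.87
tool_pos: [515.8, -31.1, 267.1]
tcp_rot: [-180.0, 0.0, -12.2]
ft_force: [0.9, -0.2, 0.0]
finger_gap: -0.1
time: 9.12
tool_pos: [515.8, -31.1, 265.6]
tcp_rot: [180.0, 0.0, -12.2]
ft_force: [0.2, 0.2, -0.3]
finger_gap: -0.3
arch slope angle 0.095 158 168 z@x10 117.2
[ 0.36074835 -0.04786202  0.76928888]
tip [-59.7  -0.6  92.7] need t [-0.002 -0.004 -0.049]
need a [-0.     0.     0.001]
```

```bash

python3 -m jog '[{"tx":0,"ty":0,"tz":0.004,"ax":0,"ay":0,"az":0,"hand":0},{"tx":0,"ty":0,"tz":0.008,"ax":0,"ay":0,"az":0,"hand":0},{"tx":0,"ty":0,"tz":0.008,"ax":0,"ay":0,"az":0,"hand":0}]'
python3 -m jog '[{"tx":0,"ty":0,"tz":0.004,"ax":0,"ay":0,"az":0,"hand":0},{"tx":0,"ty":0,"tz":0.008,"ax":0,"ay":0,"az":0,"hand":0},{"tx":0,"ty":0,"tz":0.008,"ax":0,"ay":0,"az":0,"hand":0}]'
python3 - <<'E'
from h import *
s=slope();print(sense()["ft_force"])
go(-60,0,100)
E
```

```text
time: 9.42
tool_pos: [515.9, -31.1, 264.7]
tcp_rot: [180.0, -0.0, -12.2]
ft_force: [-1.4, 0.1, 2.8]
finger_gap: 0.2
time: 9.67
tool_pos: [516.1, -30.8, 263.4]
tcp_rot: [-179.9, -0.0, -12.2]
ft_force: [2.3, 3.2, 0.5]
finger_gap: -0.2
arch slope angle 0.096 151 167 z@x10 117.1
[2.7186699  2.51571064 0.26584082]
tip [-59.3  -0.1  90.4] need t [-0.005 -0.    -0.064]
need a [-0.001 -0.001  0.001]
```

```bash
python3 - <<'E'
from h import *
s=slope();print(sense()["ft_force"],sense()["wrist_torque"]);crop(s,240,310,130,200,"d10.png",8)
s=snapshot("scene");crop(s,200,270,140,210,"s10.png",8)
E
```

```text
arch slope angle 0.083 161 169 z@x10 116.9
[ 1.93239602  2.85385875 -1.15013743] [ 0.5440314  -0.50899664 -0.05211071]
```

View pics/d10.png

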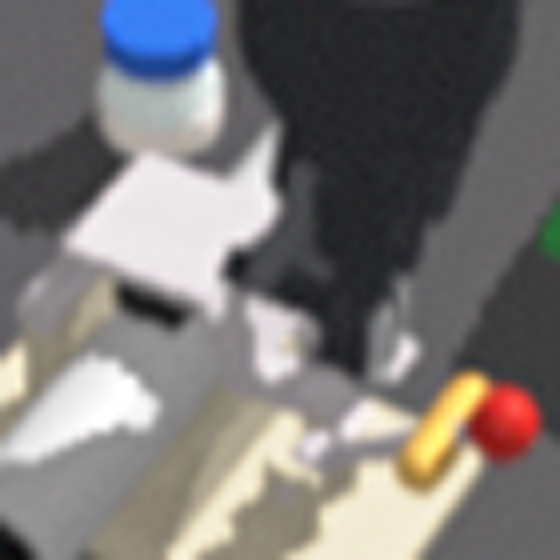

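View pics/s10.png

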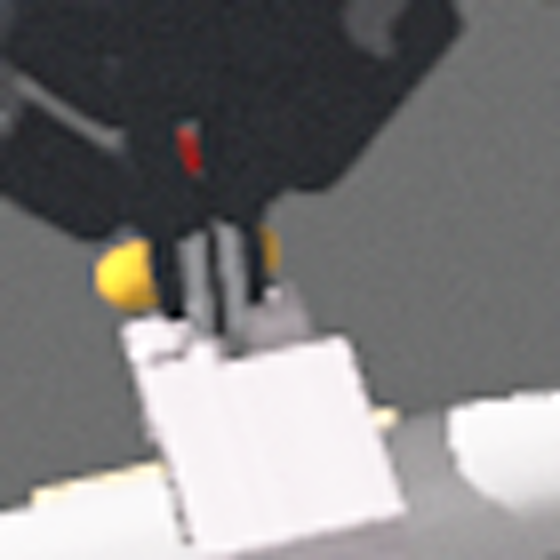

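The cap is down (0.083–0.096), but the closed tips seem to sink between the prongs (scene crop (230,345)), which would explain the drag. I lift, open the fingers about 15 mm so that one stands over each prong, and press again.

```bash

python3 -m jog '[{"tx":0,"ty":0,"tz":-0.05,"ax":0,"ay":0,"az":0,"hand":0},{"tx":0,"ty":0,"tz":-0.15,"ax":0,"ay":0,"az":0,"hand":0},{"tx":0.02,"ty":0,"tz":-0.3,"ax":0,"ay":0,"az":0,"hand":0.18},{"tx":0.02,"ty":0,"tz":-0.3,"ax":0,"ay":0,"az":0,"hand":0.18},{"tx":0.02,"ty":0,"tz":-0.3,"ax":0,"ay":0,"az":0,"hand":0.18}]'
python3 - <<'E'
from h import *
s=slope();print(sense()["ft_force"],sense()["finger_gap"])
go(-60,0,100);crop(s,240,310,130,200,"d11.png",8)
s=snapshot("scene");crop(s,200,270,120,210,"s11.png",6)
E
```

```text
time: 10.23
tool_pos: [519.4, -32.1, 310.2]
tcp_rot: [180.0, -0.2, -12.2]
ft_force: [-0.1, 0.4, -0.3]
finger_gap: 15.3
arch slope angle 0.086 157 167 z@x10 116.9
[ 0.44018461  0.41603775 -1.04294044] 15.187084651305655
tip [-56.4  -0.9 135.9] need t [-0.024 -0.006  0.239]
need a [ 0.001 -0.001  0.001]
```

View pics/s11.png

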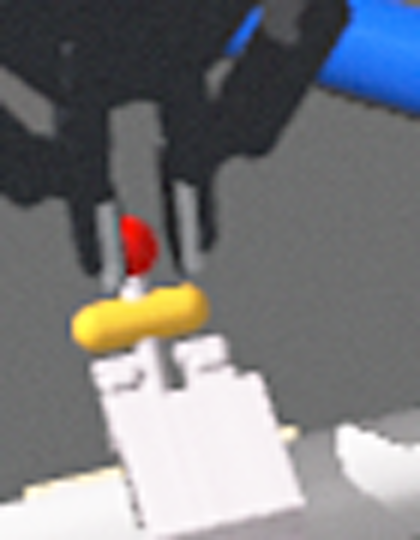

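View pics/d11.png

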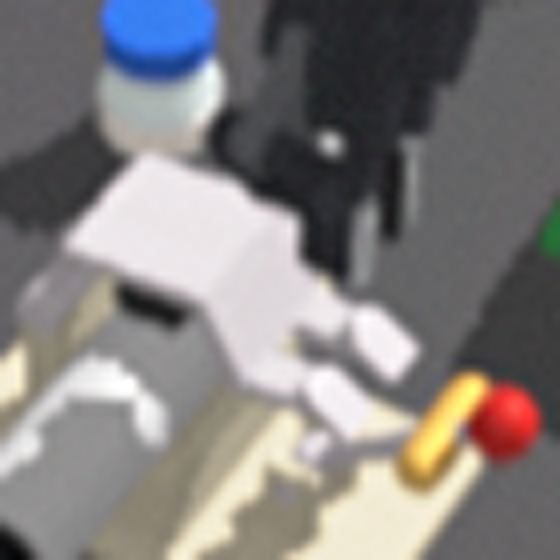

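The cap now stays down at 0.086 with the robot clear. The fork's slot and the red knob are free at scene crop (140,245). Next I take the closed fingers to the -x side of the knob.

```bash

python3 -m jog '[{"tx":-0.15,"ty":-0.006,"tz":-0.04,"ax":0,"ay":0,"az":0,"hand":0},{"tx":-0.35,"ty":-0.006,"tz":-0.04,"ax":0,"ay":0,"az":0,"hand":0},{"tx":-0.55,"ty":-0.006,"tz":-0.04,"ax":0,"ay":0,"az":0,"hand":0},{"tx":-0.62,"ty":-0.006,"tz":-0.03,"ax":0,"ay":0,"az":0,"hand":0},{"tx":-0.62,"ty":-0.006,"tz":0.1,"ax":0,"ay":0,"az":0,"hand":0}]'
python3 - <<'E'
from h import *
go(-146,0,87)
s=slope()
s=snapshot("scene");crop(s,180,280,90,210,"s12.png",5)
E
```

```text
time: 10.75
tool_pos: [427.0, -10.9, 294.9]
tcp_rot: [180.0, -0.1, -12.2]
ft_force: [0.5, -0.5, -0.3]
finger_gap: -0.2
tip [-150.3    0.3  121.9] need t [0.028 0.002 0.233]
need a [ 0.    -0.003  0.002]
arch slope angle 0.074 160 173 z@x10 117.1
```

View pics/s12.png

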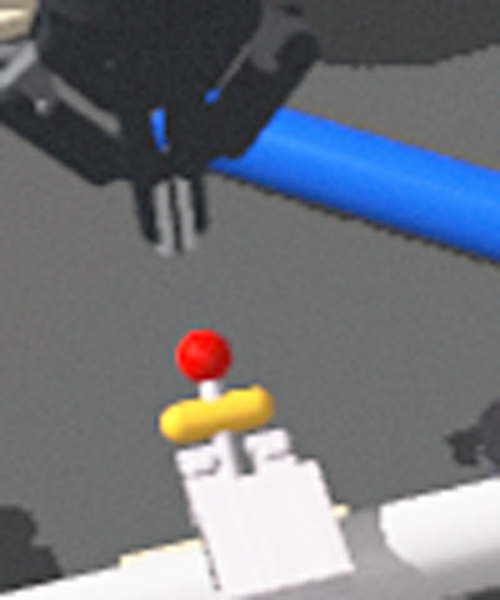

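```bash

python3 -m jog '[{"tx":0.02,"ty":0,"tz":0.12,"ax":0,"ay":0,"az":0,"hand":0},{"tx":0.03,"ty":0,"tz":0.235,"ax":0,"ay":0,"az":0,"hand":0},{"tx":0.06,"ty":0,"tz":0.235,"ax":0,"ay":0,"az":0,"hand":0},{"tx":0.1,"ty":0,"tz":0.235,"ax":0,"ay":0,"az":0,"hand":0},{"tx":0.1,"ty":0,"tz":0.235,"ax":0,"ay":0,"az":0,"hand":0}]'
python3 - <<'E'
from h import *
go(-130,0,87);print(sense()["ft_force"])
s=snapshot("side");crop(s,250,350,110,210,"d13.png",6)
s=snapshot("scene");crop(s,180,280,90,210,"s13.png",5)
E
```

```text
time: 11.27
tool_pos: [444.0, -14.8, 259.1]
tcp_rot: [180.0, -0.0, -12.2]
ft_force: [1.0, 0.0, -0.5]
finger_gap: -0.3
tip [-1.331e+02  1.000e-01  8.610e+01] need t [ 0.021  0.001 -0.006]
need a [ 0.    -0.001  0.001]
[ 0.96978429  0.03642811 -0.53802006]
```

View pics/s13.png

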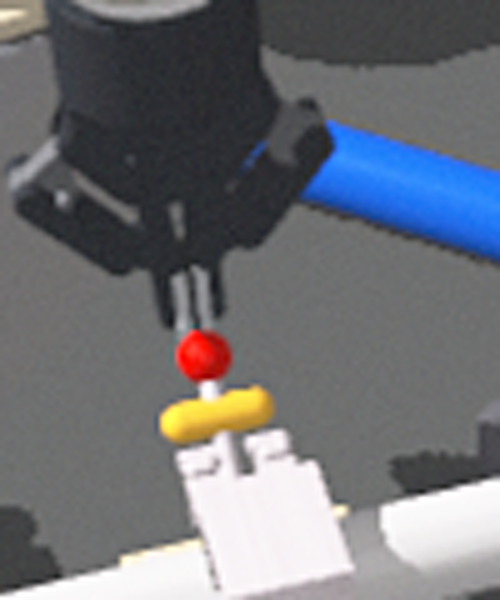

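View pics/d13.png

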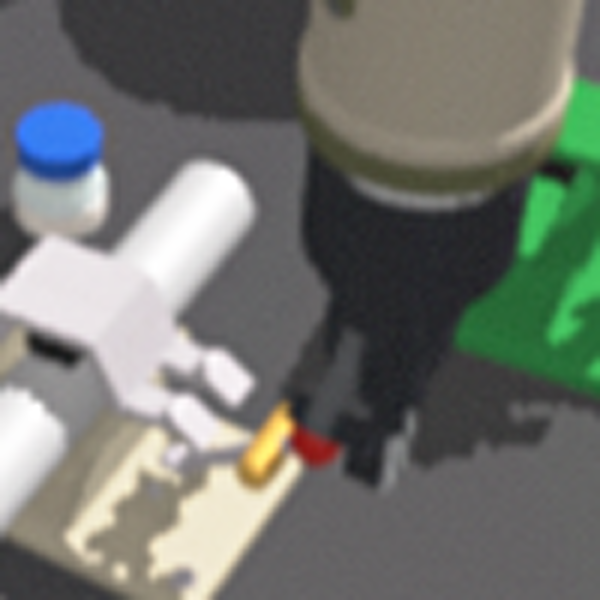

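```bash

python3 -m jog '[{"tx":0.03,"ty":0,"tz":0,"ax":0,"ay":0,"az":0,"hand":0},{"tx":0.06,"ty":0,"tz":-0.025,"ax":0,"ay":0,"az":0,"hand":0},{"tx":0.1,"ty":0,"tz":-0.055,"ax":0,"ay":0,"az":0,"hand":0},{"tx":0.135,"ty":0,"tz":-0.08,"ax":0,"ay":0,"az":0,"hand":0},{"tx":0.16,"ty":0,"tz":-0.1,"ax":0,"ay":0,"az":0,"hand":0}]'
python3 - <<'E'
from h import *
go(-101,0,104);print(sense()["ft_force"])
s=snapshot("side");crop(s,250,350,110,210,"d14.png",6)
s=snapshot("scene");crop(s,180,280,90,210,"s14.png",5)
E
```

```text
time: 11.78
tool_pos: [466.8, -19.6, 274.0]
tcp_rot: [-180.0, -0.0, -12.2]
ft_force: [-3.2, 0.8, 1.6]
finger_gap: -0.2
tip [-109.9    0.3  101. ] need t [ 0.06   0.002 -0.02 ]
need a [-0.    -0.     0.001]
[-3.15191013  0.75323223  1.59846242]
```

View pics/s14.png

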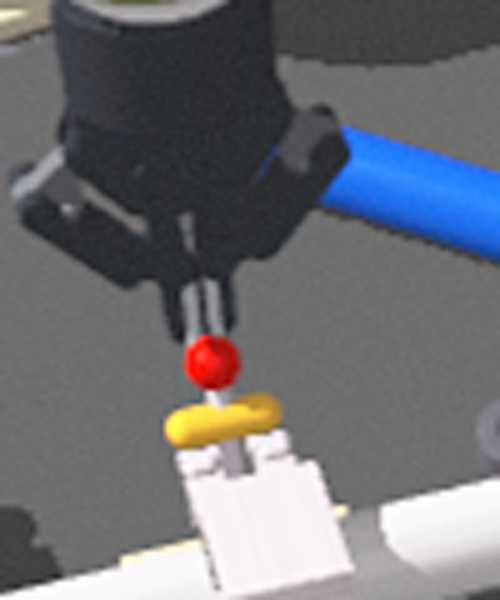

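View pics/d14.png

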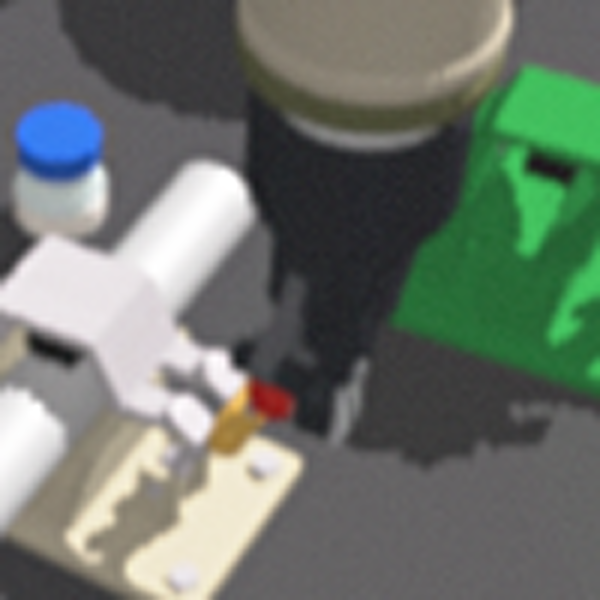

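The bolt follows with about 3 N, and the bar is nearing the fork ramps in the side crop at (240,415). I go on more slowly.

```bash

python3 -m jog '[{"tx":0.015,"ty":0,"tz":-0.005,"ax":0,"ay":0,"az":0,"hand":0},{"tx":0.03,"ty":0,"tz":-0.01,"ax":0,"ay":0,"az":0,"hand":0},{"tx":0.045,"ty":0,"tz":-0.015,"ax":0,"ay":0,"az":0,"hand":0},{"tx":0.06,"ty":0,"tz":-0.02,"ax":0,"ay":0,"az":0,"hand":0},{"tx":0.06,"ty":0,"tz":-0.02,"ax":0,"ay":0,"az":0,"hand":0}]'
python3 -m jog '[{"tx":0.01,"ty":0,"tz":-0.004,"ax":0,"ay":0,"az":0,"hand":0},{"tx":0.02,"ty":0,"tz":-0.008,"ax":0,"ay":0,"az":0,"hand":0},{"tx":0.03,"ty":0,"tz":-0.012,"ax":0,"ay":0,"az":0,"hand":0},{"tx":0.03,"ty":0,"tz":-0.012,"ax":0,"ay":0,"az":0,"hand":0}]'
python3 - <<'E'
from h import *
go(-93,0,107);print(sense()["ft_force"])
E
```

```text
time: 12.3
tool_pos: [474.8, -21.3, 275.9]
tcp_rot: [180.0, 0.1, -12.2]
ft_force: [-4.6, 1.8, 1.7]
finger_gap: -0.3
time: 12.63
tool_pos: [478.9, -22.2, 277.4]
tcp_rot: [180.0, 0.1, -12.2]
ft_force: [-6.4, 1.5, 2.7]
finger_gap: 0.1
tip [-98.1   0.3 104.4] need t [ 0.034  0.002 -0.017]
need a [0.    0.003 0.001]
[-6.36848675  1.46281205  2.72015422]
```

```bash

python3 -m jog '[{"tx":0.01,"ty":0,"tz":-0.004,"ax":0,"ay":0,"az":0,"hand":0},{"tx":0.02,"ty":0,"tz":-0.008,"ax":0,"ay":0,"az":0,"hand":0},{"tx":0.03,"ty":0,"tz":-0.012,"ax":0,"ay":0,"az":0,"hand":0},{"tx":0.03,"ty":0,"tz":-0.012,"ax":0,"ay":0,"az":0,"hand":0}]'
python3 -m jog '[{"tx":0.01,"ty":0,"tz":-0.003,"ax":0,"ay":0,"az":0,"hand":0},{"tx":0.02,"ty":0,"tz":-0.006,"ax":0,"ay":0,"az":0,"hand":0},{"tx":0.03,"ty":0,"tz":-0.009,"ax":0,"ay":0,"az":0,"hand":0},{"tx":0.03,"ty":0,"tz":-0.009,"ax":0,"ay":0,"az":0,"hand":0}]'
python3 - <<'E'
from h import *
go(-85,0,109);print(sense()["ft_force"])
s=slope();crop(s,250,350,110,210,"d15.png",6)
s=snapshot("scene");crop(s,180,280,90,210,"s15.png",5)
E
```

```text
time: 12.97
tool_pos: [483.1, -23.1, 279.1]
tcp_rot: [180.0, 0.2, -12.2]
ft_force: [-7.0, 1.8, 2.5]
finger_gap: -0.1
time: 13.3
tool_pos: [487.3, -24.0, 280.3]
tcp_rot: [180.0, 0.2, -12.2]
ft_force: [-8.5, 2.5, 3.5]
finger_gap: 0.3
tip [-89.8   0.3 107.3] need t [ 0.032  0.002 -0.012]
need a [0.    0.005 0.001]
[-8.4782672   2.45430892  3.50628927]
arch slope angle 0.057 150 167 z@x10 115.7
```

View pics/s15.png

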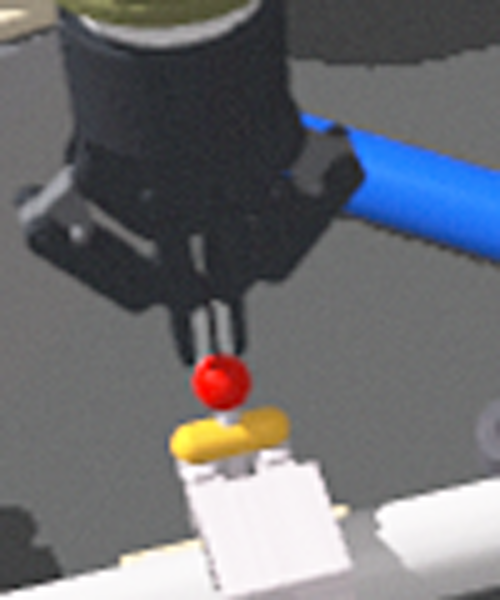

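View pics/d15.png

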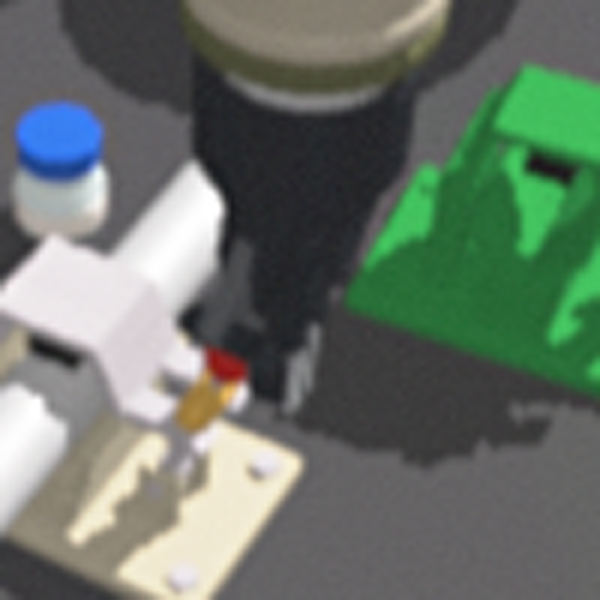

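The bar is on the ramps and the cap is going down (0.057) at about 9 N.

```bash

python3 -m jog '[{"tx":0.01,"ty":0,"tz":-0.003,"ax":0,"ay":0,"az":0,"hand":0},{"tx":0.02,"ty":0,"tz":-0.006,"ax":0,"ay":0,"az":0,"hand":0},{"tx":0.03,"ty":0,"tz":-0.009,"ax":0,"ay":0,"az":0,"hand":0},{"tx":0.03,"ty":0,"tz":-0.009,"ax":0,"ay":0,"az":0,"hand":0}]'
python3 -m jog '[{"tx":0.01,"ty":0,"tz":-0.002,"ax":0,"ay":0,"az":0,"hand":0},{"tx":0.02,"ty":0,"tz":-0.004,"ax":0,"ay":0,"az":0,"hand":0},{"tx":0.03,"ty":0,"tz":-0.006,"ax":0,"ay":0,"az":0,"hand":0},{"tx":0.03,"ty":0,"tz":-0.006,"ax":0,"ay":0,"az":0,"hand":0}]'
python3 - <<'E'
from h import *
go(-68,0,110);print(sense()["ft_force"])
s=slope()
E
```

```text
time: 13.73
tool_pos: [491.7, -24.9, 281.6]
tcp_rot: [180.0, 0.2, -12.2]
ft_force: [-7.7, 2.1, 3.5]
finger_gap: -0.1
time: 14.07
tool_pos: [497.0, -26.1, 283.1]
tcp_rot: [-180.0, 0.0, -12.2]
ft_force: [-0.3, 0.0, -0.5]
finger_gap: -0.2
tip [-79.1   0.3 110.1] need t [0.074 0.002 0.001]
need a [-0.     0.     0.001]
[-0.31382262  0.04896915 -0.47652897]
arch slope angle 0.022 156 167 z@x10 115.1
```

```bash
python3 - <<'E'
from h import *
s=slope();crop(s,250,350,110,210,"d16.png",6)
s=snapshot("scene");crop(s,180,280,90,210,"s16.png",5)
E
```

```text
arch slope angle 0.037 155 164 z@x10 115.0
```

View pics/s16.png

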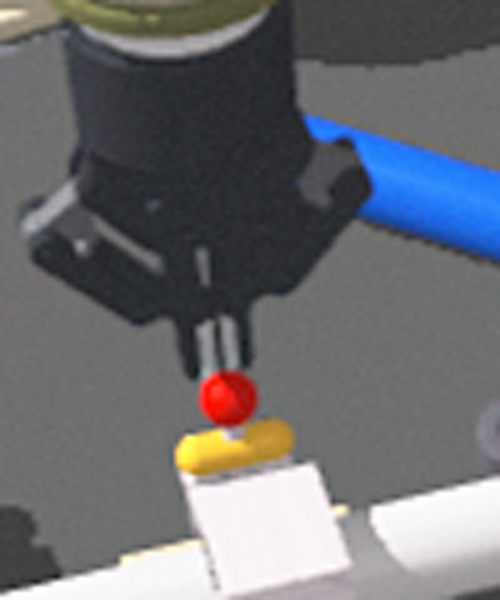

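View pics/d16.png

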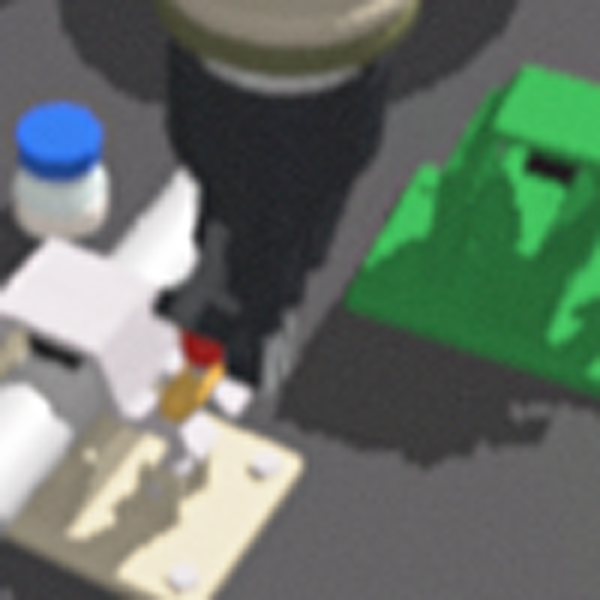

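```bash

python3 -m jog '[{"tx":0.01,"ty":0,"tz":0,"ax":0,"ay":0,"az":0,"hand":0},{"tx":0.02,"ty":0,"tz":0,"ax":0,"ay":0,"az":0,"hand":0},{"tx":0.03,"ty":0,"tz":0,"ax":0,"ay":0,"az":0,"hand":0},{"tx":0.03,"ty":0,"tz":0,"ax":0,"ay":0,"az":0,"hand":0}]'
python3 -m jog '[{"tx":0.006,"ty":0,"tz":0,"ax":0,"ay":0,"az":0,"hand":0},{"tx":0.013,"ty":0,"tz":0,"ax":0,"ay":0,"az":0,"hand":0},{"tx":0.013,"ty":0,"tz":0,"ax":0,"ay":0,"az":0,"hand":0}]'
python3 - <<'E'
from h import *
go(-68,0,110);print(sense()["ft_force"])
E
```

```text
time: 14.55
tool_pos: [501.9, -27.2, 283.6]
tcp_rot: [-180.0, -0.1, -12.2]
ft_force: [0.1, -0.3, 0.8]
finger_gap: -0.1
time: 14.8
tool_pos: [503.5, -27.6, 283.5]
tcp_rot: [-180.0, -0.0, -12.2]
ft_force: [-0.7, -0.6, -0.4]
finger_gap: -0.2
tip [-72.3   0.3 110.5] need t [0.029 0.002 0.003]
need a [-0.    -0.001  0.001]
[-0.66538761 -0.55228732 -0.36775856]
```

```bash

python3 -m jog '[{"tx":0.005,"ty":0,"tz":0,"ax":0,"ay":0,"az":0,"hand":0},{"tx":0.01,"ty":0,"tz":0,"ax":0,"ay":0,"az":0,"hand":0},{"tx":0.01,"ty":0,"tz":0,"ax":0,"ay":0,"az":0,"hand":0}]'
python3 -m jog '[{"tx":0.005,"ty":0,"tz":0,"ax":0,"ay":0,"az":0,"hand":0},{"tx":0.01,"ty":0,"tz":0,"ax":0,"ay":0,"az":0,"hand":0},{"tx":0.01,"ty":0,"tz":0,"ax":0,"ay":0,"az":0,"hand":0}]'
```

```text
time: 15.05
tool_pos: [504.9, -27.8, 283.4]
tcp_rot: [-180.0, -0.0, -12.2]
ft_force: [-0.5, 0.9, 1.1]
finger_gap: -0.1
time: 15.3
tool_pos: [506.3, -28.1, 283.4]
tcp_rot: [180.0, -0.0, -12.2]
ft_force: [-0.0, 0.3, 0.3]
finger_gap: 0.1
```

Still free at tip x of about -69.5. I continue in 1 mm steps.

```bash

python3 -m jog '[{"tx":0.004,"ty":0,"tz":0,"ax":0,"ay":0,"az":0,"hand":0},{"tx":0.007,"ty":0,"tz":0,"ax":0,"ay":0,"az":0,"hand":0},{"tx":0.007,"ty":0,"tz":0,"ax":0,"ay":0,"az":0,"hand":0}]'
python3 -m jog '[{"tx":0.004,"ty":0,"tz":0,"ax":0,"ay":0,"az":0,"hand":0},{"tx":0.007,"ty":0,"tz":0,"ax":0,"ay":0,"az":0,"hand":0},{"tx":0.007,"ty":0,"tz":0,"ax":0,"ay":0,"az":0,"hand":0}]'
python3 - <<'E'
from h import *
go(-68,0,110)
E
```

```text
time: 15.55
tool_pos: [507.3, -28.4, 283.4]
tcp_rot: [-180.0, -0.0, -12.2]
ft_force: [0.5, 0.1, 0.1]
finger_gap: -0.5
time: 15.8
tool_pos: [508.3, -28.6, 283.4]
tcp_rot: [-180.0, -0.0, -12.2]
ft_force: [0.0, -0.1, -0.0]
finger_gap: -0.0
tip [-67.5   0.3 110.4] need t [-0.004  0.002  0.002]
need a [-0.    -0.     0.001]
```

```bash

python3 -m jog '[{"tx":0.004,"ty":0,"tz":0,"ax":0,"ay":0,"az":0,"hand":0},{"tx":0.007,"ty":0,"tz":0,"ax":0,"ay":0,"az":0,"hand":0},{"tx":0.007,"ty":0,"tz":0,"ax":0,"ay":0,"az":0,"hand":0}]'
python3 -m jog '[{"tx":0.004,"ty":0,"tz":0,"ax":0,"ay":0,"az":0,"hand":0},{"tx":0.007,"ty":0,"tz":0,"ax":0,"ay":0,"az":0,"hand":0},{"tx":0.007,"ty":0,"tz":0,"ax":0,"ay":0,"az":0,"hand":0}]'
python3 - <<'E'
from h import *
go(-68,0,110)
s=snapshot("scene");crop(s,180,280,90,210,"s17.png",5)
E
```

```text
time: 16.05
tool_pos: [509.1, -28.7, 283.1]
tcp_rot: [180.0, 0.1, -12.2]
ft_force: [-1.7, 2.0, 0.0]
finger_gap: 0.2
time: 16.3
tool_pos: [509.6, -28.8, 282.9]
tcp_rot: [180.0, 0.2, -12.2]
ft_force: [-6.1, 1.5, 2.5]
finger_gap: 0.1
tip [-66.6   0.3 109.9] need t [-0.009  0.002 -0.001]
need a [0.    0.004 0.001]
```

View pics/s17.png

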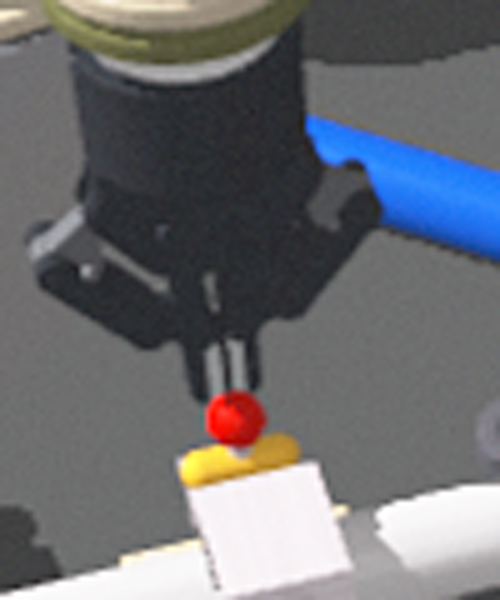

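In contact with the stop, stiffness about 5 N/mm. I build up the load in small steps.

```bash

python3 -m jog '[{"tx":0.004,"ty":0,"tz":0,"ax":0,"ay":0,"az":0,"hand":0},{"tx":0.007,"ty":0,"tz":0,"ax":0,"ay":0,"az":0,"hand":0},{"tx":0.007,"ty":0,"tz":0,"ax":0,"ay":0,"az":0,"hand":0}]'
python3 -m jog '[{"tx":0.003,"ty":0,"tz":0,"ax":0,"ay":0,"az":0,"hand":0},{"tx":0.005,"ty":0,"tz":0,"ax":0,"ay":0,"az":0,"hand":0},{"tx":0.005,"ty":0,"tz":0,"ax":0,"ay":0,"az":0,"hand":0}]'
```

```text
time: 16.6
tool_pos: [510.1, -28.9, 282.5]
tcp_rot: [180.0, 0.3, -12.2]
ft_force: [-10.2, 1.7, 3.7]
finger_gap: 0.1
time: 16.85
tool_pos: [510.5, -29.0, 282.2]
tcp_rot: [180.0, 0.4, -12.2]
ft_force: [-13.1, 3.7, 4.3]
finger_gap: -0.4
```

```bash

python3 -m jog '[{"tx":0.003,"ty":0,"tz":0,"ax":0,"ay":0,"az":0,"hand":0},{"tx":0.005,"ty":0,"tz":0,"ax":0,"ay":0,"az":0,"hand":0},{"tx":0.005,"ty":0,"tz":0,"ax":0,"ay":0,"az":0,"hand":0}]'
python3 -m jog '[{"tx":0.003,"ty":0,"tz":0,"ax":0,"ay":0,"az":0,"hand":0},{"tx":0.003,"ty":0,"tz":0,"ax":0,"ay":0,"az":0,"hand":0},{"tx":0.003,"ty":0,"tz":0,"ax":0,"ay":0,"az":0,"hand":0}]'
```

```text
time: 17.1
tool_pos: [510.8, -29.0, 282.0]
tcp_rot: [180.0, 0.5, -12.2]
ft_force: [-16.8, 2.6, 6.3]
finger_gap: -0.0
time: 17.35
tool_pos: [511.0, -29.0, 281.8]
tcp_rot: [180.0, 0.5, -12.2]
ft_force: [-17.0, 3.9, 7.1]
finger_gap: 0.1
```

```bash

python3 -m jog '[{"tx":0.002,"ty":0,"tz":0,"ax":0,"ay":0,"az":0,"hand":0},{"tx":0.002,"ty":0,"tz":0,"ax":0,"ay":0,"az":0,"hand":0},{"tx":0.002,"ty":0,"tz":0,"ax":0,"ay":0,"az":0,"hand":0},{"tx":0.002,"ty":0,"tz":0,"ax":0,"ay":0,"az":0,"hand":0},{"tx":0.002,"ty":0,"tz":0,"ax":0,"ay":0,"az":0,"hand":0}]'
python3 -m jog '[{"tx":0,"ty":0,"tz":0,"ax":0,"ay":0,"az":0,"hand":0},{"tx":0,"ty":0,"tz":0,"ax":0,"ay":0,"az":0,"hand":0},{"tx":0,"ty":0,"tz":0,"ax":0,"ay":0,"az":0,"hand":0},{"tx":0,"ty":0,"tz":0,"ax":0,"ay":0,"az":0,"hand":0},{"tx":0,"ty":0,"tz":0,"ax":0,"ay":0,"az":0,"hand":0}]'
python3 - <<'E'
from h import *
f=sense()["ft_force"];print(f,np.linalg.norm(f));go(-68,0,110)
s=slope();crop(s,250,350,110,210,"d18.png",6);f=sense()["ft_force"];print(f,np.linalg.norm(f))
s=snapshot("scene");crop(s,180,280,90,210,"s18.png",5)
E
```

```text
time: 17.77
tool_pos: [511.1, -29.1, 281.7]
tcp_rot: [180.0, 0.5, -12.2]
ft_force: [-17.3, 3.8, 7.7]
finger_gap: -0.1
time: 18.18
tool_pos: [511.2, -29.1, 281.7]
tcp_rot: [180.0, 0.5, -12.2]
ft_force: [-19.0, 3.4, 7.7]
finger_gap: 0.3
[-19.04653164   3.42687713   7.74075118] 20.8430583899457
tip [-66.2   0.4 108.7] need t [-0.012  0.002 -0.008]
need a [0.    0.012 0.002]
arch slope angle 0.067 156 165 z@x10 116.0
[-18.58604948   3.18810889   7.53731295] 20.30803683672069
```

View pics/s18.png

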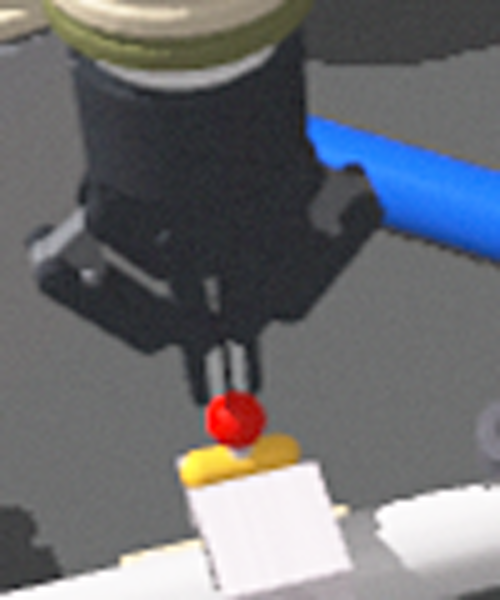

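View pics/d18.png

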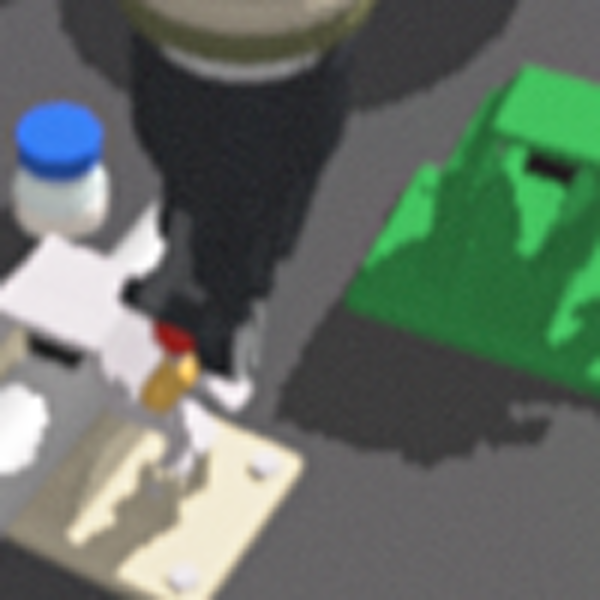

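The lean has been held for about 0.8 s at 19–21 N, with the bolt upright against its stop at scene crop (235,420). I back away and check.

```bash

python3 -m jog '[{"tx":-0.03,"ty":0,"tz":0,"ax":0,"ay":0,"az":0,"hand":0},{"tx":-0.1,"ty":0,"tz":0,"ax":0,"ay":0,"az":0,"hand":0},{"tx":-0.3,"ty":0,"tz":-0.1,"ax":0,"ay":0,"az":0,"hand":0},{"tx":-0.5,"ty":0,"tz":-0.3,"ax":0,"ay":0,"az":0,"hand":0},{"tx":-0.7,"ty":0,"tz":-0.4,"ax":0,"ay":0,"az":0,"hand":0}]'
python3 -m jog '[{"tx":-0.2,"ty":0,"tz":-0.1,"ax":0,"ay":0,"az":0,"hand":0},{"tx":-0.2,"ty":0,"tz":-0.1,"ax":0,"ay":0,"az":0,"hand":0}]'
python3 - <<'E'
from h import *
print(sense()["ft_force"])
s=slope();crop(s,200,330,110,220,"d19.png",6)
px=s["pixels"].astype(int)
for n in("side","scene"):
    s=snapshot(n);P,m=cloud(s);px=s["pixels"].astype(int);cam=-s["R"].T@s["t"]
    x=(P[...,:2]-O)@ex;y=(P[...,:2]-O)@ey
    r=m&(px[...,0]>130)&(px[...,1]<60)&(px[...,2]<60)&(abs(x+60)<60)&(abs(y)<40)
    k=P[r];c=least_squares(lambda p:np.linalg.norm(k-p,axis=1)-11,k.mean(0)+8*(k.mean(0)-cam)/np.linalg.norm(k.mean(0)-cam)).x
    print(n,r.sum(),"knob clamp",((c[:2]-O)@ex).round(1),((c[:2]-O)@ey).round(1),c[2].round(1))
    g=m&(px.max(-1)-px.min(-1)<35)&(P[...,2]>76)&(P[...,2]<100)&(abs(x)<24)&(abs(y)<130)&(abs(y)>26)
    print("tube",np.percentile(y[g],[.5,99.5]))
crop(s,160,330,130,270,"s19.png",4)
E
```

```text
time: 18.7
tool_pos: [410.4, -7.5, 345.1]
tcp_rot: [-180.0, -0.1, -12.2]
ft_force: [0.5, -0.2, 1.8]
finger_gap: -0.2
time: 18.87
tool_pos: [379.5, -0.5, 362.7]
tcp_rot: [-180.0, -0.4, -12.2]
ft_force: [0.1, -0.2, 0.1]
finger_gap: 0.1
[ 0.14943943 -0.22723537  0.06778469]
arch slope angle 0.055 159 167 z@x10 116.1
side 34 knob clamp -44.0 -2.7 121.7
tube [-113.5827471  105.8312506]
scene 89 knob clamp -45.2 2.3 120.1
tube [-109.56691035  108.65526823]
```

View pics/s19.png

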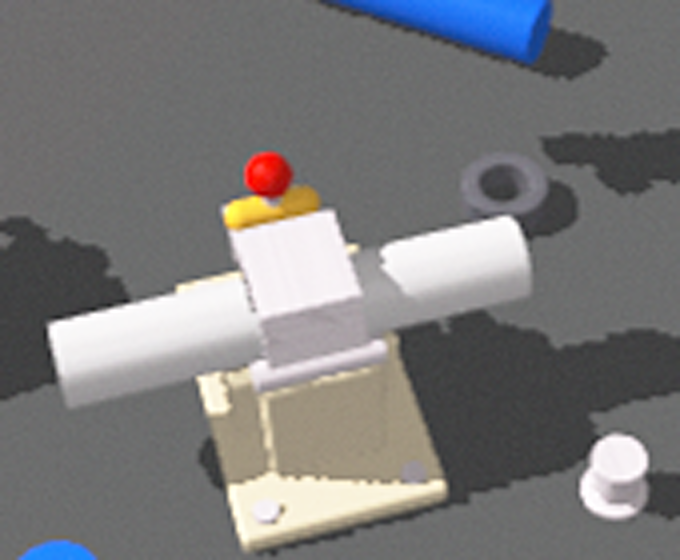

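View pics/d19.png

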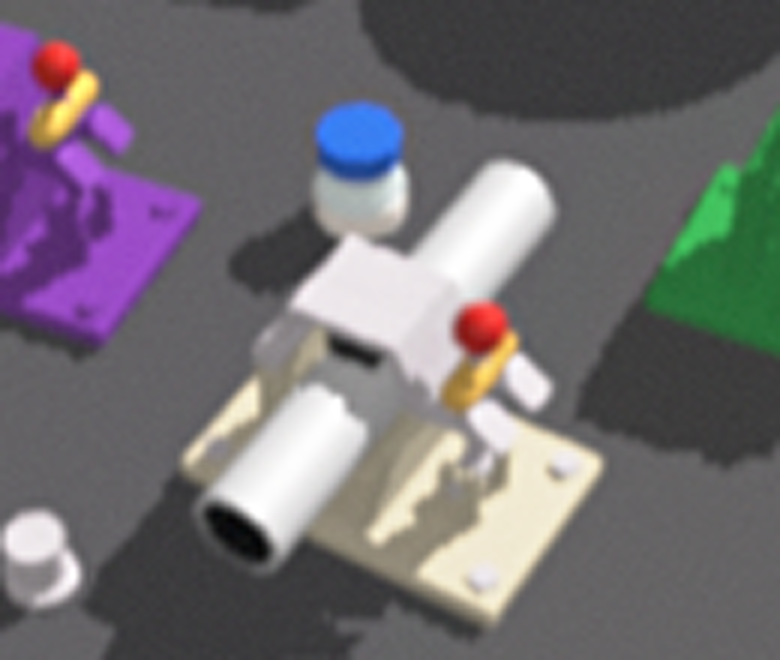

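Both views show the bolt upright behind the lips (knob at scene crop (268,175), side crop (480,327)), the cap down, and the tube and bystanders in place. I hand in.

```bash

python3 -m jog '[{"tx":0,"ty":0,"tz":0,"ax":0,"ay":0,"az":0,"hand":0},{"tx":0,"ty":0,"tz":0,"ax":0,"ay":0,"az":0,"hand":0}]'
python3 -c "
from bench import *
print(hand_in())"
```

```text
time: 19.18
tool_pos: [382.0, -1.4, 357.3]
tcp_rot: [180.0, 0.1, -12.2]
ft_force: [-0.4, -0.3, 0.3]
finger_gap: -0.1
the job is handed in; nothing more can be done
None
```

The tube is clamped and the job is handed in at 19.2 s; no verdict was reported. I swung the cap onto the tube, pushed the bolt up over the lips to its stop, leaned on it at 19–21 N for about 0.8 s, and backed the arm clear.

**Last checks**
- **Bolt:** the knob stands at clamp x -44 (side view) and -45 mm (scene view), against a pivot at -46 mm, so the bolt is within about 0.02 rad of home.
- **Cap:** the arch angle read about 0.055 rad, with single readings scattering by about 0.02. That is under the 0.07 limit, but not by much.
- **Tube and bystanders:** the tube ends are within a few mm of where they started. The plug, jar and ring gauge look untouched in the pictures; I did not measure their positions again.
- **Forces:** the wrist readings, taken after each call, stayed below about 21 N throughout.

**What went wrong on the way:** the first press brought the cap down to about 0.09 rad, but withdrawing the fingers dragged it back up to about 0.23. I pressed it down again further out on the fork and it then stayed at 0.086.

**Disagreements:** the two cameras differ by about 5 mm on the knob's position along the tube. The side camera also reads 2–3 mm high, so I went by the slope of the arch for the cap angle.

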